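# Reload the catering scale with D cells

## Robot

A 6-joint arm with a two-finger parallel gripper is mounted at the origin on the work surface. World frame = base frame: x ahead of the robot, y to its left, z up, the work surface at z = 0. Lengths are in mm, angles in degrees, forces in N, time in s.
With the tool pointing down it reaches from about 250 to 725 mm from the base axis. Payload 4 kg.
Tool frame: the origin (TCP) lies midway between the tips of the shut fingers; the grasp point (between the pads) lies 19 mm behind it; z points along the fingers, y is the direction in which the jaws open and shut (so a half turn about z gives the same grasp; the last joint's range is limited). The gripper opens to 85 mm and grips with 20 to 120 N. Pads are 22 mm wide; open, the fingers measure 114 mm over their backs; the gripper's body (76 mm by 85 mm) begins 54 mm behind the grasp point. The pads swing forward as they close: fully open they stand 13 mm farther back than shut.
Start: joints at [-69.729, 13.785, 0.286, 76.501, 0, 90], TCP at [173.231, -469.032, 231.306] pointing down, gripper open.
Joint ranges: [-155.79, 155.79], [-60.16, 107.12], [-62.33, 73.08], [-114, 123.19], [-81.49, 82.49], [-180, 180]. Speed limits (degrees/s): [159.86, 159.86, 180, 180, 180, 180].

## Interface

Orientations are given as a 3x3 rotation matrix whose columns are the frame's x, y, z axes.
In Python, from cell import arm gives the robot as it stands.
- The arm moves only by the tool jog_arm, never from a script. Its arguments are lists of equal length, an entry for each row: "travel": the shift along the tool's x, y, z in mm, a list of three; "yaw": the turn about the tool's z in degrees; "fingers": the closure, from -1 (fully open) to 1 (shut). A call has 1 to 20 rows; each row shifts and turns the pose as measured when the row begins, along the tool's axes as they then stand; what a row does not reach is not made up. A row lasts 1/8 s, in which the tool goes at most 62.5 mm and 10.7 degrees, less where a joint would pass 70% of its speed; a pose out of reach is approached as far as the arm can. A call is refused whole if a number of a shift passes 62.5 or a number of a turn 10.7, either way. A call with a gripper value outside its range is refused whole. The fingers move at their own pace and stop on an object; "squeeze" is the grip in N (left out, the last holds). Time passes only in rows, so rows that do not move let the fingers close. It gives the time, the measured TCP pose, the force and the opening at its end, in the units of the state.
- arm.state(): the state, without advancing time (a new reading comes with each control period).
- arm.grab_frame(name): name is "side" or "top"; returns (picture, depth): 400x640x3 uint8, blue, green, red; 400x640 float32, mm along the optical axis (not along the pixel's ray), 0 where there is no reading.
- arm.camera_info(name): a dict with "fovy" (degrees; the focal length in pixels is half the picture's height over the tangent of half this angle, whatever the lens; pixels are square), "cx", "cy" (the principal point, pixels), "rvec" (rotation vector, rad) and "tvec" (3), from world to camera coordinates, as OpenCV has them. Camera axes: x right, y down, z forward; pixel columns grow to the right and rows downward; lengths in mm; the calibration is good to about 2 mm. A picture is of the moment at which its call begins. camera_info takes no time and is no camera call.
- arm.sign_off(): hands the job in, once; it reports no verdict.
The state is a dict: "time": time; "joint_pos": joint angles; "qd": joint speeds; "joint_efforts": joint torques, N m; "tool_pos": TCP position; "ee_rot": TCP orientation; "wrist_force": force on the tool from outside, world axes, zero at the start; "ft_torque": the same for the moment, N m; "opening": opening from 0.0 (shut) to 1.0 (fully open).
Only numpy, scipy, OpenCV 4.12 (cv2) and the standard library are available. Lean on these libraries where they do the work, as an engineer would, in place of code of your own. Each camera call takes 0.05 s, during which the arm holds its last target. There are 200 camera calls.

## Task

The catering scale is dead and its platter is already off: load the two thick D cells into the two holders on its deck, each with its flat end against the coil spring and its nub end pushed down past the retaining lip and hard up against the plus contact, lying fully home. Leave the thinner cell and everything else on the counter where it is.

Things in the scene. Friction and masses are not known exactly. Their poses are not given: they have to be found in the camera images.
- cell_a_mid (a point): centre of a D torch cell lying on its side: black sleeve, bare steel flat end and nub, 34 mm diameter, 61.5 mm long over all, 0.14 kg. Its x axis runs along it from the flat minus end (x = -30.75 mm) to the plus end, a nub 11 mm wide and 2 mm high (shoulder at x = +28.75, nub face at +30.75 mm). Rolls if nudged sideways. The two D cells are alike; either may go into either holder
- cell_a_nub (a point): middle of the nub's face at the plus end of that D cell, 30.75 mm along x from its centre; axes as the cell
- cell_b_mid (a point): centre of a D torch cell lying on its side: black sleeve, bare steel flat end and nub, 34 mm diameter, 61.5 mm long over all, 0.14 kg. Its x axis runs along it from the flat minus end (x = -30.75 mm) to the plus end, a nub 11 mm wide and 2 mm high (shoulder at x = +28.75, nub face at +30.75 mm). Rolls if nudged sideways. The two D cells are alike; either may go into either holder
- cell_b_nub (a point): middle of the nub's face at the plus end of that D cell, 30.75 mm along x from its centre; axes as the cell
- bay_left (a point): where the centre of a seated cell lies in the left (robot's left) of two alike black open cell holders on the scale's deck; 76 mm above the table, 26 mm above the deck. Its x is level, from the coil spring (-x, outer side of the scale) to the plus contact (+x, by the scale's middle bar); z up. Between x = -15 and +15 mm both sides are open for fingers, but for a rib 20 mm wide, 6 mm high on the deck
- bay_right (a point): the same point of the right holder, which is turned half round: its x too runs from its spring, at the scale's outer side, to its plus contact by the middle bar. In both, sloped saddles at x = -30..-16 and +17..+29 mm centre the cell sideways and carry it, reaching 22 mm to each side and up to 3 mm below the axis; the wall behind the spring (x = -47 to -50 mm) rises 14 mm above the axis
- contact_left (a point): point of the left plus contact, an upright wall, that the nub touches: x = +30.75 mm from bay_left, same axes
- contact_right (a point): point of the right plus contact, an upright wall, that the nub touches: x = +30.75 mm from bay_right, same axes
- lip_left (a point): middle of the lower edge of the left holder's retaining lip, a level tongue 24 mm wide and 3 mm thick reaching back from the top of the plus contact over the cell's end: x = +24.25, z = +18.5 mm from bay_left. A level cell cannot be dropped in: it is too long between free spring and lip
- lip_right (a point): the same edge of the right holder's lip. A cell goes in with its plus end tilted up 20 to 35 degrees: flat end in front of the spring disc, spring pressed back 12 to 16 mm, plus end swung down past the lip; let go, the spring slides it the last 5 to 8 mm home under the lip
- spring_left (a joint): how far the left spring is pressed, m: 0 free, about 0.005 with a cell seated, 0.018 at most; 0.6 N per mm. Its face is an upright steel disc, 18 mm diameter, centred on the holder's axis, at x = -25.75 mm from bay_left when free, sliding towards -x
- spring_right (a joint): the same for the right holder's spring, alike
- scale: catering scale, heavy, stands firmly. Origin on the table under the deck's middle; x to the back, y left. Housing 240 (x) by 300 mm (y), deck at z = 50 mm; console towards the robot, x = -120 to -190 mm, under 60 mm high. Over the deck an H-shaped platter carrier, top z = 100 mm: middle bar 30 mm wide along x at y = 0, arms 18 mm wide, 268 long, along y at x = +-95 mm; rubber cups to z = 110 mm at x = +-95, y = +-125 mm
- cell_thin: a thinner C cell of the same look (26 mm diameter, 50 mm long), not wanted; origin at its centre. Leave it
- jar: closed amber glass jar with a steel cap, 70 mm diameter, 115 mm tall; origin under its centre. Leave it
- mug: orange ceramic mug, 80 mm diameter, 88 mm tall, handle at its +y; origin under its centre. Leave it
- funnel: white plastic funnel standing on its wide rim, 92 mm diameter, 95 mm tall; origin under its centre. Leave it
- spoon: steel measuring spoon, 133 mm long along x, bowl 44 mm wide at +x, 18 mm high. Leave it
- bin: clear acrylic tilt-out bin taken down from the pegboard, 120 by 100 mm, 75 mm tall; origin under its centre. Leave it
There are look-alikes about, which are no part of the job. Leave any green or yellow look-alike of the part that bears cell_b_mid alone. Leave any white look-alike of the part that bears cell_a_mid alone.

How it is judged:
By the outcome, as a careful person would: the job done as asked, in the order asked, and still so for the second after the job is handed in, with the robot touching nothing.
It also fails if it takes over 72 s, if anything falls off the work surface, if the arm or the gripper's body presses on something with over 40 N, if the wrist force passes 120 N, or if a joint passes its speed limit or range.

## Working session

There is one attempt and no reset: what is moved stays moved. The work goes in short steps, Python scripts to look and compute and a tool call to move; the robot and the scene stay as the last step left them, time stands still between calls to the robot, and variables do not carry over. Pictures are saved under pics/ and viewed, about 8 in all and at most 12, crops included, and the job is handed in when it is done.

Besides the shell and the picture viewer there is one more tool, called after ">>>" as name(argument=value, ...) on one line, values as JSON. jog_arm: Moves the arm, as the interface text tells. Its arguments: {"type":"object","properties":{"travel":{"type":"array"},"yaw":{"type":"array"},"fingers":{"type":"array"},"squeeze":{"type":"number"}},"required":["travel","yaw","fingers"]}

```bash
ls; mkdir -p pics
python3 - <<'E'
from cell import arm
import cv2,json
for n in("top","side"):
    p,d=arm.grab_frame(n); cv2.imwrite(f"pics/{n}0.png",p); import numpy as np; np.save(f"pics/{n}0.npy",d)
    print(n,arm.camera_info(n))
print(arm.state())
E
```

```text
pics
top {'fovy': 57.52822263921951, 'cx': 319.4523866503455, 'cy': 201.73843806849726, 'rvec': array([ 2.16918781, -2.19634712,  0.10732251]), 'tvec': array([-138.07847417,  534.90862724,  970.62258856])}
side {'fovy': 52.10962169187137, 'cx': 314.94313700754594, 'cy': 197.0590821102122, 'rvec': array([ 0.60573093, -2.51654622,  1.35708038]), 'tvec': array([402.92205148, 288.03542854, 802.74737358])}
{'time': 0.1, 'joint_pos': array([-6.97291773e+01,  1.38275219e+01,  2.20082144e-01,  7.65011895e+01,
        9.63236606e-05,  9.00012207e+01]), 'qd': array([ 0.10383898, -0.09733099,  0.24038274, -0.12232479,  0.03265906,
       -0.06532989]), 'joint_efforts': array([ 4.05807577e-04, -3.73138404e+01,  2.53009808e+01,  1.08572486e-02,
        1.57826707e-05, -5.94643780e-06]), 'tool_pos': array([ 173.03079371, -468.49461479,  230.4961153 ]), 'ee_rot': array([[ 9.38072869e-01,  3.46437387e-01, -6.55285092e-04],
       [ 3.46438007e-01, -9.38071182e-01,  1.77909444e-03],
       [ 1.64076714e-06, -1.89593588e-03, -9.99998203e-01]]), 'wrist_force': array([ 0.01188865,  0.17461687, -0.22626965]), 'ft_torque': array([ 0.03069933, -0.01436572, -0.02246678]), 'opening': 1.0008009556631374}
```

View pics/top0.png

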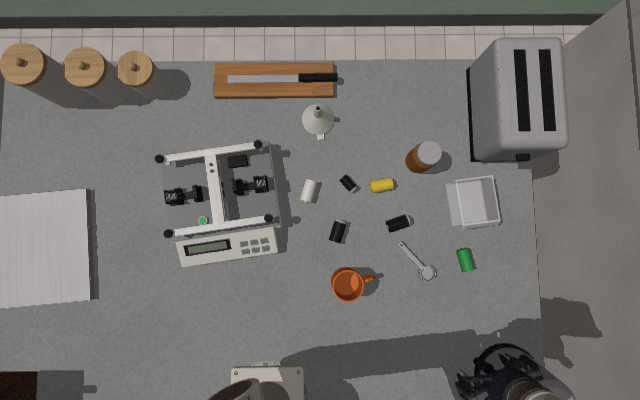

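View pics/side0.png

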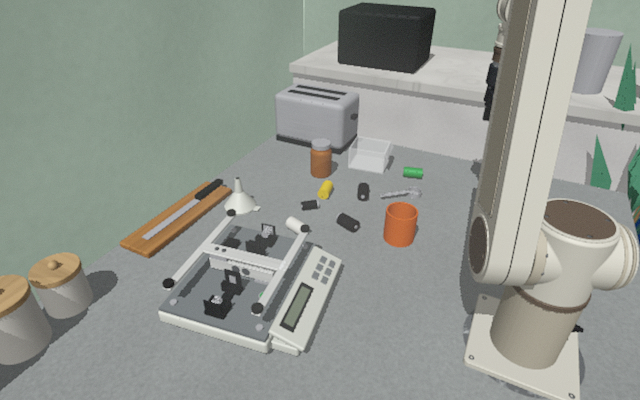

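The top view shows the D cells at (338,231) and (397,223), the thin C cell at (348,183), and the holders at (183,196) and (250,185). The carrier cups are at about (159,158), (258,145), (268,219) and (168,233). Next I'll measure these.

```bash
cat > h.py <<'E'
import cv2,numpy as np
from cell import arm
class Cam:
    def __init__(s,n):
        c=arm.camera_info(n); s.R=cv2.Rodrigues(c["rvec"])[0]; s.t=c["tvec"]; s.f=200/np.tan(np.radians(c["fovy"]/2)); s.cx,s.cy=c["cx"],c["cy"]
        s.o=-s.R.T@s.t
    def ray(s,u,v,z):
        d=s.R.T@np.array([(u-s.cx)/s.f,(v-s.cy)/s.f,1]); return s.o+d*(z-s.o[2])/d[2]
    def pt(s,u,v,dep): return s.R.T@(np.array([(u-s.cx)/s.f*dep,(v-s.cy)/s.f*dep,dep])-s.t)
    def px(s,p):
        q=s.R@np.asarray(p,float)+s.t; return q[:2]/q[2]*s.f+[s.cx,s.cy]
    def cloud(s,d):
        v,u=np.mgrid[:d.shape[0],:d.shape[1]]
        return np.stack([(u-s.cx)/s.f*d,(v-s.cy)/s.f*d,d],-1)@s.R-s.t@s.R
def blobs(m,lo,hi):
    n,l,st,ce=cv2.connectedComponentsWithStats(m.astype(np.uint8)); return [(l==i) for i in range(1,n) if lo<=st[i,4]<=hi]
E
python3 - <<'E'
from h import *
T=Cam("top");S=Cam("side");print("cams",T.o.round(),T.f,S.o.round(),S.f)
for n,C in(("top",T),("side",S)):
    p=cv2.imread(f"pics/{n}0.png");d=np.load(f"pics/{n}0.npy");W=C.cloud(d)
    X=W[...,0];Y=W[...,1];Z=W[...,2]
    print(n,"table z",np.median(Z[(X>300)&(X<500)&(abs(Y)<250)&(Z<15)]))
    dark=(p.max(2)<60)
    m=dark&(Z>8)&(Z<130)&(X>250)&(X<750)&(Y>-350)&(Y<400)&(d>0)
    for b in blobs(m,6,400):
        v,u=np.nonzero(b);q=W[b]
        r=cv2.minAreaRect(np.c_[u,v].astype(np.float32))
        print(n,len(u),"uv",u.mean().round(1),v.mean().round(1),"rect",np.round(r[1],1),"xyz",q.mean(0).round(1),"zmax",np.percentile(Z[b],95).round(1))
p=cv2.imread("pics/top0.png");s=cv2.imread("pics/side0.png")
a=cv2.resize(p[130:275,145:290],(580,580),interpolation=cv2.INTER_CUBIC)
cv2.imwrite("pics/c1.png",a)
cv2.imwrite("pics/c2.png",cv2.resize(s[170:350,155:355],(800,580)[0:1]+(580,) if 0 else (640,576),interpolation=cv2.INTER_CUBIC))
E
```

```text
cams [ 447. -132. 1015.] 364.3390427420995 [129. 640. 681.] 409.0671053715754
top table z 0.16934053979144892
top 54 uv 257.6 144.1 rect [8. 7.] xyz [674.   10.8 108.3] zmax 112.7
top 58 uv 159.1 158.5 rect [7. 8.] xyz [639.4 257.1 109.6] zmax 112.7
top 257 uv 237.2 160.8 rect [12.7 20.4] xyz [641.2  71.9  61.9] zmax 66.7
top 136 uv 347.4 182.4 rect [14.8  8.5] xyz [ 585.6 -222.3   22.9] zmax 27.0
top 13 uv 222.2 184.4 rect [5. 2.] xyz [577.6 108.6  69.8] zmax 80.3
top 16 uv 223.4 193.5 rect [7.2 1.8] xyz [553.6 105.3  70.5] zmax 78.5
top 57 uv 268.3 218.0 rect [8. 8.] xyz [487.  -15.6 104.7] zmax 112.7
top 100 uv 391.4 224.5 rect [11.7 10.1] xyz [ 468.5 -338.6   29.6] zmax 35.4
top 235 uv 337.1 231.8 rect [12.  19.6] xyz [ 450.6 -191.1   30.4] zmax 35.8
top 59 uv 167.9 233.3 rect [7. 8.] xyz [452.3 230.8 109.6] zmax 112.1
top 135 uv 207.8 247.4 rect [10.  45.6] xyz [414.3 149.4  50.3] zmax 56.3
top 15 uv 201.9 243.5 rect [ 1.2 12.2] xyz [424.7 163.6  55.3] zmax 57.1
side table z -1.3080215790199645
side 11 uv 226.0 244.5 rect [6.7 3. ] xyz [646.3  76.7  62.4] zmax 64.0
side 10 uv 236.1 244.9 rect [1.4 7.1] xyz [628.4  62.5  57.4] zmax 61.4
side 79 uv 168.0 283.0 rect [ 8. 10.] xyz [637.  261.8 107.8] zmax 110.4
```

View pics/c1.png

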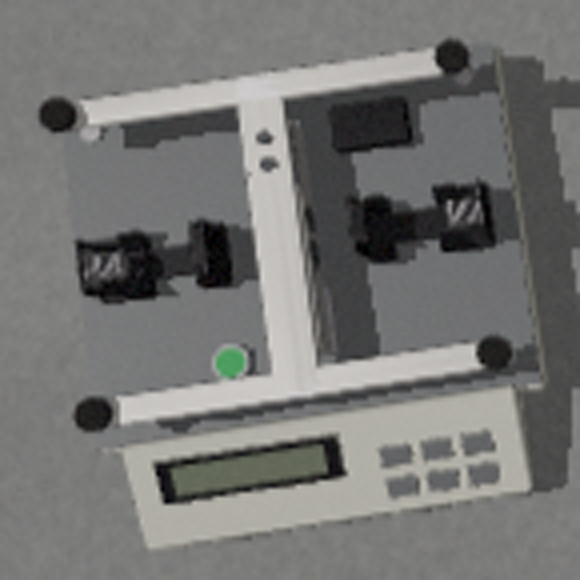

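Zoomed crop: the left holder has its spring coil at crop (105,265) and its lip at (213,252). The right holder has its coil at (463,212) and its lip at about (372,228). Next I'll build the scale frame from the cups and find the lip and wall tops by height.

Run:
```python
from h import *
T=Cam("top")
cups=[T.ray(u+0,v+0,110) for u,v in((257.6,144.1),(159.1,158.5),(268.3,218.0),(167.9,233.3))]
A=np.array(cups)[:,:2];B=np.array([[95,-125],[95,125],[-95,-125],[-95,125]])
print(A.round(1)); ca,cb=A.mean(0),B.mean(0);U,s,Vt=np.linalg.svd((B-cb).T@(A-ca));R=(U@Vt).T
print("origin",ca.round(1),"yaw",np.degrees(np.arctan2(R[1,0],R[0,0])).round(2),"scale",s.sum()/((B-cb)**2).sum(),"res",((A-ca)-(B@R.T)).round(1).tolist())
np.savez("scale.npz",o=ca,R=R)
p=cv2.imread("pics/top0.png");d=np.load("pics/top0.npy");W=T.cloud(d)
L=(W[...,:2]-ca)@R
Z=W[...,2]
for sg in(1,-1):
    m=(abs(L[...,0])<35)&(L[...,1]*sg>17)&(L[...,1]*sg<130)&(Z>80)&(Z<105)
    for b in blobs(m,2,500):
        q=L[b];print("side",sg,len(q),"x",q[:,0].min().round(1),q[:,0].max().round(1),"y",q[:,1].min().round(1),q[:,1].max().round(1),"z",np.median(Z[b]).round(1),"mean",q.mean(0).round(1))
    m=(abs(L[...,0])<35)&(L[...,1]*sg>17)&(L[...,1]*sg<130)
    # profile along y
    for y in range(18,126,4):
        k=m&(abs(L[...,1]*sg-y)<=2)&(abs(L[...,0])<10)
        if k.any(): print(sg*y,Z[k].round(0).astype(int).max(),end="; ")
    print()
```

```text
[[673.5  10.5]
 [639.3 256.8]
 [486.7 -16.3]
 [452.1 230.6]]
origin [562.9 120.4] yaw 7.99 scale 0.9950728446014955 res [[-0.9, 0.7], [-0.4, -0.6], [0.5, 0.3], [0.7, -0.4]]
side 1 77 x -16.2 19.6 y 45.5 57.6 z 95.5 mean [ 1.4 49.4]
side 1 65 x -16.1 17.6 y 106.3 129.9 z 84.6 mean [  0.8 121.9]
30 53; 34 52; 38 52; 42 51; 46 99; 50 100; 54 101; 58 99; 62 63; 66 58; 70 58; 74 58; 78 58; 82 59; 86 57; 90 60; 94 60; 98 63; 102 63; 106 89; 110 85; 114 87; 118 85; 122 85; 
side -1 52 x -16.1 18.5 y -129.0 -104.9 z 85.6 mean [   1.6 -119.9]
side -1 53 x -16.3 18.8 y -54.6 -44.5 z 97.7 mean [  0.7 -48.8]
-18 54; -22 54; -26 52; -30 53; -34 53; -46 101; -50 101; -54 101; -58 62; -62 61; -66 58; -70 58; -74 58; -78 58; -82 58; -86 59; -90 58; -94 61; -98 61; -102 64; -106 85; -110 86; -114 86; -118 88; -122 86;
```

View pics/c2.png

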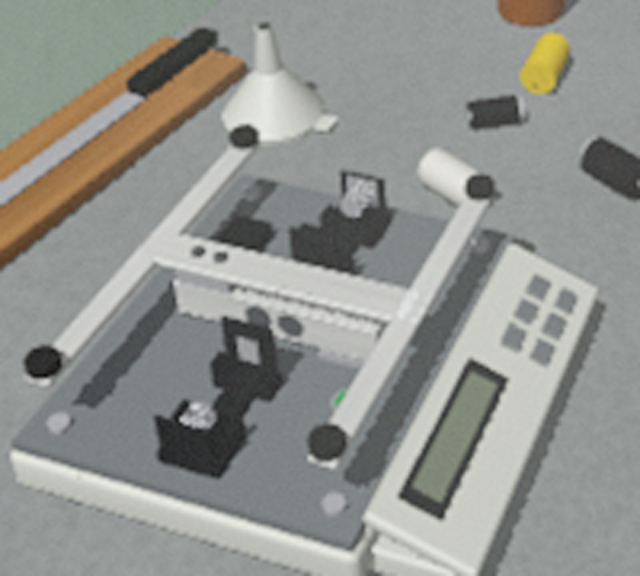

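Run:
```python
from h import *
o=np.load("scale.npz");T=Cam("top")
for y0,z in((57,97.5),(0,0)):
    pass
for nm,u,v in(("L lip edge",193.75,192.8),("L wall back",203,191.3),("R contact back",145+353/4,130+232/4),("R lip edge",145+390/4,130+228/4)):
    q=T.ray(u,v,97.5)[:2];print(nm,((q-o["o"])@o["R"]).round(1))
for nm,u,v in(("L outer",145+78/4,130+268/4),("R outer",145+493/4,130+212/4)):
    q=T.ray(u,v,90)[:2];print(nm,((q-o["o"])@o["R"]).round(1))
p=cv2.imread("pics/top0.png");s=cv2.imread("pics/side0.png")
a=cv2.resize(p[205:255,320:420],(600,300),interpolation=cv2.INTER_CUBIC)
b=cv2.resize(s[175:240,325:385],(277,300),interpolation=cv2.INTER_CUBIC)[:,:]
im=np.hstack([a,b])[:, :800]
cv2.imwrite("pics/c3.png",cv2.convertScaleAbs(im,alpha=1.6,beta=15))
d=np.load("pics/top0.npy");W=T.cloud(d)
for c in((560-105,-191),(468,-345)):
    m=(np.hypot(W[...,0]-c[0],W[...,1]-c[1])<50)&(W[...,2]>12)&(W[...,2]<45)
    b=max(blobs(m,30,900),key=np.sum)
    q=W[b][:,:2].astype(np.float32);r=cv2.minAreaRect(q);print(b.sum(),r,"mean",q.mean(0),np.percentile(W[b][:,2],95))
```

```text
L lip edge [-2.3 53.5]
L wall back [-2. 30.]
R contact back [ -5.2 -46.4]
R lip edge [ -6.1 -69.8]
L outer [ -0.6 130.2]
R outer [  -4.6 -134.7]
276 ((453.17120361328125, -191.89918518066406), (33.39128112792969, 60.84736633300781), 71.8770751953125) mean [ 453.64124 -191.56334] 35.82321070850952
284 ((473.3484802246094, -357.1175231933594), (33.65754699707031, 61.088871002197266), 19.09667205810547) mean [ 473.53192 -356.2476 ] 35.555814700661415
```

View pics/c3.png

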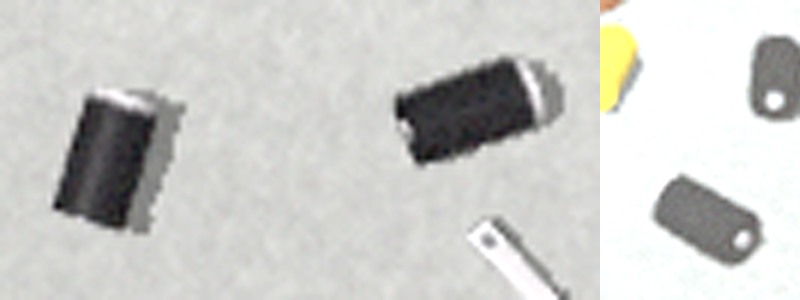

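A's nub faces the robot, at angle ≈162°. B's nub faces +y, at ≈109°. The bays are about ±80 mm from the scale's middle. Plan: A goes into the left bay and B into the right, each gripped about 8 mm towards the nub. First I move over A and test the yaw sign.

>>> jog_arm(travel=[[50,-24,10],[50,-24,10],[50,-24,10],[50,-24,10],[50,-24,10],[50,-24,10],[50,-24,10],[0,0,0],[0,0,0]], yaw=[0,0,0,0,0,0,0,10,0], fingers=[-0.4,-0.4,-0.4,-0.4,-0.4,-0.4,-0.4,-0.4,-0.4], squeeze=30)

```text
time: 1.23
tool_pos: [450.3, -181.3, 154.6]
ee_rot: [[0.985, 0.173, -0.005], [0.173, -0.985, 0.003], [-0.004, -0.004, -1.0]]
wrist_force: [-0.2, 0.2, -0.3]
opening: 0.7
```

```bash
cat > st.py <<'E'
from h import *
import sys
def st(tx=None,ty=None,tz=None,ang=None):
    s=arm.state();R=s["ee_rot"];p=s["tool_pos"]
    print("t",round(s["time"],2),"pos",p.round(1),"toolx",np.degrees(np.arctan2(R[1,0],R[0,0])).round(2),"tilt",np.degrees(R[:2,2]).round(2),"q",s["joint_pos"].round(0),"F",s["wrist_force"].round(1),"M",s["ft_torque"].round(2),"open",(s["opening"]*85).round(1))
    if tx is not None: print("tool shift",(R.T@(np.array([tx,ty,tz])-p)).round(1))
    if ang is not None: print("yaw",(-(ang-np.degrees(np.arctan2(R[1,0],R[0,0]))+180)%360-180).round(1))
    return s
if __name__=="__main__": st(*map(float,sys.argv[1:]))
E
python3 st.py 445.6 -189.4 130
```

```text
Traceback (most recent call last):
  File "st.py", line 9, in <module>
    if __name__=="__main__": st(*map(float,sys.argv[1:]))
                             ~~^^^^^^^^^^^^^^^^^^^^^^^^^^
  File "st.py", line 5, in st
    print("t",round(s["time"],2),"pos",p.round(1),"toolx",np.degrees(np.arctan2(R[1,0],R[0,0])).round(2),"tilt",np.degrees(R[:2,2]).round(2),"q",s["joint_pos"].round(0),"F",s["wrist_force"].round(1),"M",s["ft_torque"].round(2),"open",(s["opening"]*85).round(1))
                                                                                                                                                                                                                                          ^^^^^^^^^^^^^^^^^^^^^^^
AttributeError: 'float' object has no attribute 'round'
```

```bash
sed -i 's/(s\["opening"\]\*85).round(1)/round(s["opening"]*85,1)/' st.py
python3 st.py 445.6 -189.4 60 -18
```

```text
t 1.23 pos [ 450.3 -181.3  154.6] toolx 9.95 tilt [-0.27  0.18] q [-22.  15. -10.  65.   0. 148.] F [-0.2  0.2 -0.3] M [0.03 0.01 0.03] open 59.5
tool shift [-5.7  7.5 94.6]
yaw 27.9
```

>>> jog_arm(travel=[[-6,7,30],[0,0,30],[0,0,30],[0,0,0]], yaw=[9.5,9.5,9,0], fingers=[-0.4,-0.4,-0.4,-0.4])

```text
time: 1.72
tool_pos: [444.1, -191.1, 63.0]
ee_rot: [[0.949, -0.316, -0.004], [-0.316, -0.949, 0.003], [-0.004, -0.002, -1.0]]
wrist_force: [-0.1, -0.1, -0.1]
opening: 0.697
```

```bash
python3 st.py 445.6 -189.4 4 -18
python3 - <<'E'
from h import *
p,_=arm.grab_frame("top");s,_=arm.grab_frame("side")
a=cv2.resize(p[190:270,290:390],(375,300));b=cv2.resize(s[165:265,300:425],(375,300))
cv2.imwrite("pics/c4.png",np.hstack([a,b]))
E
```

```text
t 1.73 pos [ 444.1 -191.1   63. ] toolx -18.41 tilt [-0.21  0.16] q [-23.  20. -18.  52.   0. 175.] F [-0.1 -0.1 -0.1] M [-0.    0.05 -0.04] open 59.3
tool shift [ 1.1 -2.  59. ]
yaw -0.4
```

View pics/c4.png

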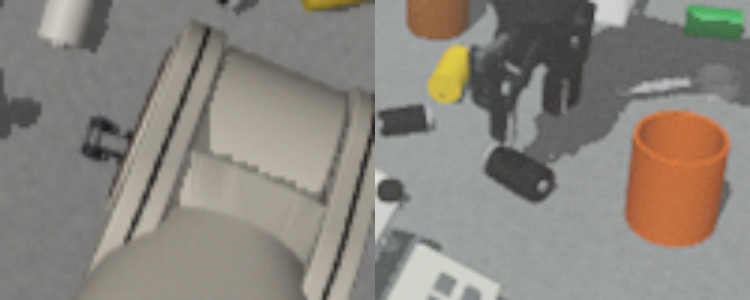

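The top view is blocked by the arm. The side view shows the fingers above the cell, straddling it, with the nub end towards the robot. I'll descend and grip.

>>> jog_arm(travel=[[1,-2,30],[0,0,24],[0,0,5],[0,0,0],[0,0,0],[0,0,0],[0,0,0]], yaw=[0,0,0,0,0,0,0], fingers=[-0.4,-0.4,-0.4,1,1,1,1], squeeze=25)

```text
time: 2.7
tool_pos: [456.1, -194.7, 15.0]
ee_rot: [[0.952, -0.307, 0.019], [-0.307, -0.952, -0.007], [0.02, 0.001, -1.0]]
wrist_force: [-0.7, 0.4, -1.2]
opening: 0.386
```

```bash
python3 st.py 445.6 -189.4 4 -18
```

```text
t 2.7 pos [ 456.1 -194.7   15. ] toolx -17.88 tilt [ 1.07 -0.38] q [-23.  24. -20.  44.   0. 175.] F [-0.7  0.4 -1.2] M [ 0.04 -0.    0.06] open 32.8
tool shift [-11.8  -1.8  10.7]
yaw 0.1
```

The fast descent drifted 12 mm in x, so I'll open, correct and regrip with slower moves.

>>> jog_arm(travel=[[0,0,0],[0,0,0],[-4,-1,3],[-4,-1,3],[-3,0,3],[0,0,0]], yaw=[0,0,0,0,0,0], fingers=[-0.2,-0.2,-0.2,-0.2,-0.2,-0.2])

```text
time: 3.45
tool_pos: [445.5, -188.9, 5.2]
ee_rot: [[0.952, -0.307, 0.019], [-0.307, -0.952, -0.007], [0.02, 0.001, -1.0]]
wrist_force: [0.2, 0.7, 0.2]
opening: 0.599
```

```bash
python3 st.py 445.6 -189.4 4 -18
```

```text
t 3.45 pos [ 445.5 -188.9    5.2] toolx -17.86 tilt [ 1.06 -0.37] q [-23.  24. -23.  42.   0. 175.] F [0.2 0.7 0.2] M [ 0.07 -0.02  0.06] open 50.9
tool shift [0.2 0.4 1.2]
yaw 0.1
```

>>> jog_arm(travel=[[0,0,0],[0,0,0],[0,0,0],[0,0,-10],[0,0,-25],[0,0,-25],[0,0,-25],[0,0,-20],[0,0,0],[0,0,0]], yaw=[0,0,0,0,0,0,0,0,0,0], fingers=[1,1,1,1,1,1,1,1,1,1], squeeze=25)

```text
time: 4.7
tool_pos: [443.2, -188.2, 115.2]
ee_rot: [[0.952, -0.307, 0.019], [-0.307, -0.952, -0.007], [0.02, 0.001, -1.0]]
wrist_force: [-0.2, 0.3, -2.1]
opening: 0.386
```

Run:
```python
from st import *
st(445.6,-189.4,160,98)
s,d=arm.grab_frame("side"); cv2.imwrite("pics/side5.png",s);np.save("pics/side5.npy",d)
q=Cam("side").px(arm.state()["tool_pos"]).astype(int);print(q)
a=s[max(0,q[1]-60):q[1]+60,q[0]-80:q[0]+80]
cv2.imwrite("pics/c5.png",cv2.resize(a,None,fx=4,fy=4))
```

```text
t 4.7 pos [ 443.2 -188.2  115.2] toolx -17.87 tilt [ 1.06 -0.38] q [-23.  16. -15.  58.   0. 175.] F [-0.2  0.3 -2.1] M [0.04 0.07 0.05] open 32.8
tool shift [  3.5   0.5 -44.7]
yaw -115.9
[351 192]
```

View pics/c5.png

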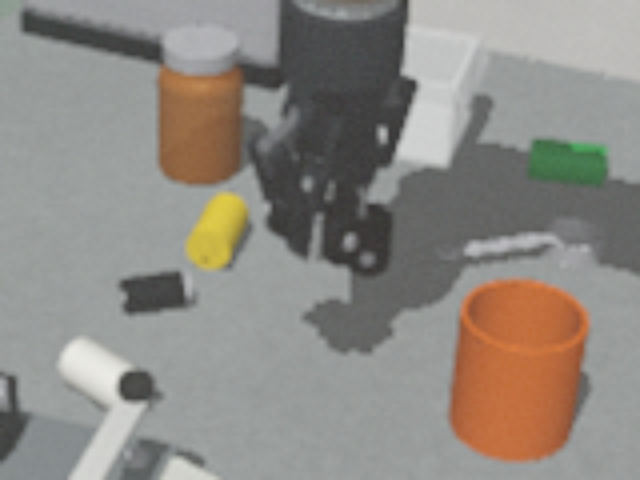

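Gripped and lifted (weight reads about 2 N), with the nub end facing the camera. Next I rotate 116° and carry it to the left bay.

>>> jog_arm(travel=[[0,0,-4],[0,0,-4],[0,0,-4],[0,0,-4],[0,0,-4],[0,0,-4],[0,0,-4],[0,0,-4],[0,0,0],[0,0,0],[0,0,0],[0,0,0]], yaw=[-10.5,-10.5,-10.5,-10.5,-10.5,-10.5,-10.5,-10.5,-10.5,-10.5,-10.5,0], fingers=[1,1,1,1,1,1,1,1,1,1,1,1])

```text
time: 6.25
tool_pos: [434.2, -184.4, 133.5]
ee_rot: [[-0.179, 0.984, -0.007], [0.984, 0.179, 0.004], [0.005, -0.007, -1.0]]
wrist_force: [-0.1, -0.5, -0.9]
opening: 0.389
```

```bash
cat > bay.py <<'E'
from st import *
o=np.load("scale.npz")
def bay(side,x,y=0,z=0,h=12):
    "TCP world target for pivot at bay coords (side +1 left, -1 right); h = cell axis above TCP"
    l=np.array([0-side*0,side*80.])+ (np.array([y,-x]) if side>0 else np.array([-y,x]))
    w=o["o"]+o["R"]@l; return np.r_[w,76+z-h]
def inbay(side,h=12):
    p=arm.state()["tool_pos"]; l=(p[:2]-o["o"])@o["R"]-[0,side*80.]
    return (np.array([-l[1],l[0]])if side>0 else np.array([l[1],-l[0]])).round(1),round(p[2]+h-76,1)
if __name__=="__main__":
    side=int(sys.argv[1]);a=list(map(float,sys.argv[2:]))
    st(*bay(side,*a),98);print("pivot in bay x,y,z",inbay(side))
E
python3 bay.py 1 2 0 80
```

```text
t 6.25 pos [ 434.2 -184.4  133.5] toolx 100.3 tilt [-0.43  0.24] q [-23.  15. -13.  62.   0.  57.] F [-0.1 -0.5 -0.9] M [-0.03 -0.01  0.02] open 33.0
tool shift [354.8 184.3  -9.8]
yaw 2.3
pivot in bay x,y,z (array([ 363.9, -169.9]), np.float64(69.5))
```

>>> jog_arm(travel=[[42,23,-3],[42,23,-3],[42,23,-3],[42,23,-3],[42,23,-1],[42,23,-1],[42,23,0],[42,20,0],[0,0,0],[0,0,0]], yaw=[1,1,0,0,0,0,0,0,0,0], fingers=[1,1,1,1,1,1,1,1,1,1])

```text
time: 7.5
tool_pos: [569.5, 182.8, 139.7]
ee_rot: [[-0.107, 0.994, -0.018], [0.994, 0.107, 0.002], [0.004, -0.018, -1.0]]
wrist_force: [-0.1, 0.1, -2.1]
opening: 0.385
```

```bash
python3 bay.py 1 2 0 60
python3 - <<'E'
from h import *
s,_=arm.grab_frame("side");p,_=arm.grab_frame("top")
a=cv2.resize(s[190:340,150:350],(600,450));b=cv2.resize(p[150:240,150:230],None,fx=2.5,fy=5)
cv2.imwrite("pics/c6.png",np.hstack([a,cv2.resize(p[150:240,155:195],(200,450))]))
E
```

```text
t 7.5 pos [569.5 182.8 139.7] toolx 96.12 tilt [-1.02  0.1 ] q [ 18.  29.   8.  70.   0. 101.] F [-0.1  0.1 -2.1] M [-0.03 -0.    0.  ] open 32.7
tool shift [ 16.5 -15.5  16. ]
yaw -1.9
pivot in bay x,y,z (array([19.1, 15.2]), np.float64(75.7))
```

View pics/c6.png

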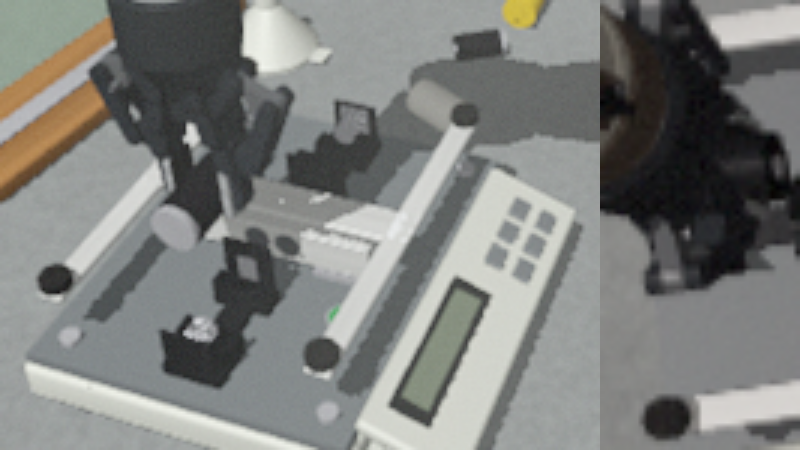

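The cell is held with its flat end to the outer side, over the inner part of the left bay. I'll align it at bay x=+2, z≈45.

>>> jog_arm(travel=[[8,-8,8],[8,-8,8],[0,0,8],[0,0,6],[0,0,0]], yaw=[-1,-1,0,0,0], fingers=[1,1,1,1,1])

```text
time: 8.22
tool_pos: [548.8, 194.5, 108.2]
ee_rot: [[-0.139, 0.99, -0.019], [0.99, 0.139, 0.002], [0.004, -0.018, -1.0]]
wrist_force: [0.4, -0.5, -0.6]
opening: 0.389
```

```bash
python3 bay.py 1 2 0 40
```

```text
t 8.22 pos [548.8 194.5 108.2] toolx 97.96 tilt [-1.08  0.09] q [ 19.  28.   3.  65.   0. 101.] F [ 0.4 -0.5 -0.6] M [-0.01 -0.01  0.01] open 33.1
tool shift [2.6 3.7 4.2]
yaw -0.0
pivot in bay x,y,z (array([ 4.7, -3.6]), np.float64(44.2))
```

>>> jog_arm(travel=[[2.5,4,1],[0,0,2],[0,0,2],[0,0,2],[0,0,2]], yaw=[0,0,0,0,0], fingers=[1,1,1,1,1])

```text
time: 8.85
tool_pos: [553.8, 197.8, 99.3]
ee_rot: [[-0.138, 0.99, -0.017], [0.99, 0.138, 0.002], [0.004, -0.016, -1.0]]
wrist_force: [-0.2, 0.6, -1.1]
opening: 0.386
```

```bash
python3 bay.py 1 2 0 29;python3 - <<'E'
from h import *
s,_=arm.grab_frame("side")
cv2.imwrite("pics/c7.png",cv2.resize(s[200:320,160:300],(700,600),interpolation=cv2.INTER_CUBIC))
E
```

```text
t 8.85 pos [553.8 197.8  99.3] toolx 97.93 tilt [-0.96  0.13] q [ 19.  29.   3.  64.   0. 101.] F [-0.2  0.6 -1.1] M [-0.06 -0.03  0.03] open 32.8
tool shift [ 0.  -1.7  6.4]
yaw -0.1
pivot in bay x,y,z (array([2.1, 1.8]), np.float64(35.3))
```

View pics/c7.png

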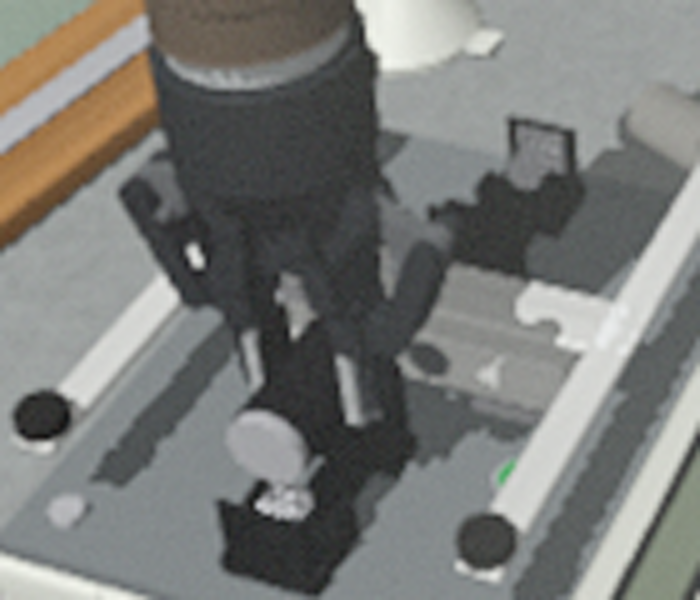

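```bash
cat > tilt.py <<'E'
from bay import *
def show(side,t,u=8,h=12,pos=None):
    "project flat-face centre and nub for tilt t"
    p=arm.state()["tool_pos"]; ax=np.r_[o["R"]@np.array([0,-side]),0]; P=p+[0,0,h]
    d=ax*np.cos(np.radians(t))+np.array([0,0,np.sin(np.radians(t))])
    return Cam("side").px(P-d*(30.75+u)),Cam("side").px(P+d*(30.75-u))
if __name__=="__main__":
    for u in(4,8,12):
        for t in(0,15,30): print(u,t,*[q.round(1) for q in show(int(sys.argv[1]),t,u)])
    s=arm.grab_frame("side")[0][280:298,200:228].min(2); 
    v,x=np.nonzero(s>125); print("bright centroid",x.mean()+200,v.mean()+280,len(v)); 
    print((s>125).astype(int).sum(0))
E
python3 tilt.py 1
```

```text
4 0 [214.2 287. ] [230.  265.9]
4 15 [215.1 290. ] [229.4 263.6]
4 30 [216.6 291.8] [228.4 262.1]
8 0 [213.1 288.5] [229.1 267.2]
8 15 [214.1 291.8] [228.5 265.3]
8 30 [215.8 293.8] [227.7 264. ]
12 0 [212. 290.] [228.1 268.5]
12 15 [213.1 293.6] [227.6 266.9]
12 30 [215.  295.8] [226.9 265.8]
bright centroid 208.78064516129032 289.2064516129032 310
[18 18 18 18 18 18 18 17 16 16 14 14 14 13 14 14 14 12 11 10  5  0  0  0
  0  0  0  0]
```

The flat face centre at pixel (213.6,289.4) matches the prediction for u≈8 and roughly level. I'll keep lowering so the lip tilts the cell.

>>> jog_arm(travel=[[0,-1.5,2],[0,0,2],[0,0,2],[0,0,2],[0,0,1]], yaw=[0,0,0,0,0], fingers=[1,1,1,1,1])

```text
time: 9.57
tool_pos: [552.0, 197.7, 90.2]
ee_rot: [[-0.138, 0.99, -0.017], [0.99, 0.138, 0.003], [0.005, -0.016, -1.0]]
wrist_force: [-0.9, -0.9, 2.2]
opening: 0.387
```

```bash
python3 bay.py 1 2 0 29;python3 - <<'E'
from h import *
s,_=arm.grab_frame("side")
cv2.imwrite("pics/c8.png",cv2.resize(s[240:320,170:270],(500,400),interpolation=cv2.INTER_CUBIC))
E
```

```text
t 9.57 pos [552.  197.7  90.2] toolx 97.93 tilt [-0.95  0.15] q [ 19.  29.   2.  63.   0. 102.] F [-0.9 -0.9  2.2] M [0.04 0.21 0.05] open 32.9
tool shift [-0.1  0.  -2.8]
yaw -0.1
pivot in bay x,y,z (array([ 1.9, -0.1]), np.float64(26.2))
```

View pics/c8.png

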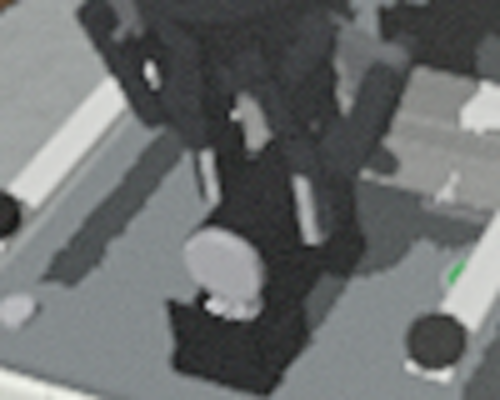

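The flat face is at crop (225,262), i.e. pixel (215,292), just above the spring. Contact reads about 3.5 N. I've used ten views, so from here I'll measure the tilt numerically from depth on the flat face.

```bash
cat > face.py <<'E'
from tilt import *
def face(side,c,r=12,thr=110,show_=False):
    "fit plane to bright flat face near pixel c in side view; tilt and centre in bay coords"
    S=Cam("side");s,d=arm.grab_frame("side");W=S.cloud(d)
    bb=np.zeros(d.shape,bool);x,y=int(c[0]),int(c[1]);bb[y-r:y+r,x-r:x+r]=1
    l=(W[...,:2]-o["o"])@o["R"]-[0,side*80.]
    B=np.stack([-l[...,1]*side,l[...,0]*side,W[...,2]-76],-1)
    m=bb&(s.min(2)>thr)&(B[...,2]>-25)
    b=max(blobs(m,5,900),key=np.sum);b=cv2.erode(b.astype(np.uint8),np.ones((3,3)))>0;q=B[b]
    c=np.median(q,0);q=q[np.linalg.norm(q-c,axis=1)<20];c=q.mean(0);n=np.linalg.svd(q-c)[2][2];n*=np.sign(-n[0])
    print("n",len(q),"centre bay",c.round(1),"rms",np.sqrt((((q-c)@n)**2).mean()).round(2),"tilt",np.degrees(np.arctan2(-n[2],-n[0])).round(1),"normal",n.round(2),"span z",np.ptp(q[:,2]).round(1),"pix",np.argwhere(b).mean(0)[::-1].round(1))
if __name__=="__main__":
    face(int(sys.argv[1]),(float(sys.argv[2]),float(sys.argv[3])))
E
python3 face.py 1 215 292; for i in 1; do python3 -c "
from tilt import *
for t in(0,10,20,30):print(t,*[q.round(1) for q in show(1,t)])"; done
```

```text
n 129 centre bay [-40.5  -2.3  27.7] rms 1.05 tilt -1.9 normal [-1.    0.02  0.03] span z 34.7 pix [214.5 294. ]
0 [214.4 292.1] [230.2 270.6]
10 [215.  294.3] [229.9 269.3]
20 [215.9 296.1] [229.4 268.2]
30 [217.1 297.3] [228.8 267.4]
```

The cell is still level: measured flat end at x≈-40, so the nub just clears the lip, and it's resting on the spring disc. I'll raise it, move inward to x=+8, and lower again so the lip lifts the plus end.

>>> jog_arm(travel=[[0,0,-8],[0,0,-8],[-4,0,-2],[-2,0,0],[0,0,2],[0,0,2],[0,0,2],[0,0,1],[0,0,0]], yaw=[0,0,0,0,0,0,0,0,0], fingers=[1,1,1,1,1,1,1,1,1])

```text
time: 10.8
tool_pos: [553.1, 191.0, 102.4]
ee_rot: [[-0.138, 0.99, -0.016], [0.99, 0.138, 0.002], [0.004, -0.016, -1.0]]
wrist_force: [-0.6, -0.8, 0.9]
opening: 0.389
```

```bash
python3 bay.py 1 8 0 32;  python3 -c "
from face import *
p=show(1,10)[0];face(1,p,13)
for t in(0,20):print(t,*[q.round(1) for q in show(1,t)])"
```

```text
t 10.8 pos [553.1 191.  102.4] toolx 97.92 tilt [-0.93  0.12] q [ 19.  29.   2.  65.   0. 101.] F [-0.6 -0.8  0.9] M [-0.18  0.13 -0.05] open 33.1
tool shift [ 0.6 -0.   6.4]
yaw -0.1
pivot in bay x,y,z (array([8.7, 0.1]), np.float64(38.4))
n 120 centre bay [-33.5  -1.8  40.6] rms 0.91 tilt -0.3 normal [-1.   -0.01  0.  ] span z 31.2 pix [215.1 285.7]
0 [215.3 285. ] [231.1 264. ]
20 [216.8 289.2] [230.3 261.5]
```

>>> jog_arm(travel=[[0,0,1.5],[0,0,1.5],[0,0,1.5],[0,0,1.5],[0,0,1]], yaw=[0,0,0,0,0], fingers=[1,1,1,1,1])

```text
time: 11.48
tool_pos: [553.1, 191.2, 102.0]
ee_rot: [[-0.138, 0.99, -0.012], [0.99, 0.138, 0.003], [0.005, -0.011, -1.0]]
wrist_force: [-2.9, 0.4, 5.4]
opening: 0.387
```

```bash
python3 bay.py 1 8 0 32;  python3 -c "
from face import *
p=show(1,10)[0];face(1,p,13)
for t in(0,20):print(t,*[q.round(1) for q in show(1,t,10)])"
```

```text
t 11.47 pos [553.1 191.2 102. ] toolx 97.91 tilt [-0.68  0.18] q [ 19.  29.   2.  64.   0. 101.] F [-2.9  0.4  5.4] M [-0.36  0.5  -0.08] open 32.9
tool shift [ 0.4 -0.1  6. ]
yaw -0.1
pivot in bay x,y,z (array([8.5, 0.1]), np.float64(38.0))
n 120 centre bay [-33.6  -1.7  39.5] rms 1.23 tilt -1.2 normal [-1.    0.    0.02] span z 28.4 pix [215.1 286.1]
0 [214.7 286. ] [230.6 264.8]
20 [216.3 290.3] [229.9 262.6]
```

Blocked at 7 N without turning. I'll lower the grip force and use larger steps.

>>> jog_arm(travel=[[0,0,0],[0,0,2.5],[0,0,3],[0,0,3]], yaw=[0,0,0,0], fingers=[1,1,1,1], squeeze=20)

```text
time: 12.02
tool_pos: [553.1, 193.6, 98.4]
ee_rot: [[-0.138, 0.99, -0.009], [0.99, 0.139, 0.009], [0.01, -0.007, -1.0]]
wrist_force: [-5.2, 1.4, 11.2]
opening: 0.383
```

```bash
python3 bay.py 1 8 0 32;  python3 -c "
from face import *
p=show(1,10)[0];face(1,p,13)
for t in(0,20):print(t,*[q.round(1) for q in show(1,t,10)])"
```

```text
t 12.03 pos [553.1 193.6  98.4] toolx 97.96 tilt [-0.5   0.51] q [ 19.  29.   2.  63.   1. 101.] F [-5.2  1.4 11.2] M [-0.11  1.03 -0.1 ] open 32.6
tool shift [-1.9 -0.4  2.4]
yaw -0.0
pivot in bay x,y,z (array([6.1, 0.5]), np.float64(34.4))
n 106 centre bay [-35.7  -1.9  33.4] rms 1.12 tilt 5.2 normal [-1.   -0.01 -0.09] span z 33.1 pix [215.4 291. ]
0 [214.1 288.3] [230. 267.]
20 [215.8 292.5] [229.3 264.8]
```

>>> jog_arm(travel=[[-1,0,3],[-1,0,3],[-1,0,3],[0,0,3]], yaw=[0,0,0,0], fingers=[1,1,1,1], squeeze=20)

```text
time: 12.58
tool_pos: [553.3, 195.1, 96.0]
ee_rot: [[-0.141, 0.99, -0.003], [0.99, 0.141, 0.018], [0.019, -0.001, -1.0]]
wrist_force: [-6.5, -4.0, 17.9]
opening: 0.386
```

```bash
python3 bay.py 1 8 0 32;  python3 -c "
from face import *
p=show(1,20)[0];face(1,p,13)
for t in(0,10,20,30):print(t,*[q.round(1) for q in show(1,t,10)])"
```

```text
t 12.57 pos [553.3 195.1  96. ] toolx 98.1 tilt [-0.19  1.06] q [ 19.  28.   1.  62.   1. 101.] F [-6.5 -4.  17.9] M [-0.9   1.41 -0.03] open 32.8
tool shift [-3.3 -0.9 -0.1]
yaw 0.1
pivot in bay x,y,z (array([4.7, 0.9]), np.float64(32.0))
n 101 centre bay [-36.6  -1.8  27.7] rms 1.69 tilt 5.9 normal [-0.99 -0.   -0.1 ] span z 35.6 pix [215.5 293.3]
0 [213.7 289.5] [229.6 268.2]
10 [214.4 291.9] [229.4 267. ]
20 [215.4 293.8] [228.9 266. ]
30 [216.6 295. ] [228.4 265.2]
```

```bash
cat > prof.py <<'E'
from tilt import *
def prof(side,c,r=16,thr=100):
    S=Cam("side");s,d=arm.grab_frame("side");W=S.cloud(d);x,y=int(c[0]),int(c[1])
    l=(W[...,:2]-o["o"])@o["R"]-[0,side*80.]
    B=np.stack([-l[...,1]*side,l[...,0]*side,W[...,2]-76],-1)
    for v in range(y-r,y+r,2):
        u=np.arange(x-4,x+5,2); print(v,*[f"{B[v,k,0]:4.0f},{B[v,k,2]:3.0f}/{s[v,k].min():3d}" for k in u])
prof(int(sys.argv[1]),(float(sys.argv[2]),float(sys.argv[3])))
E
python3 prof.py 1 215 291
```

```text
275   -9, 38/130   -7, 37/144  -11, 43/ 43  -11, 45/ 50  -11, 47/ 54
277   -8, 31/134   -9, 33/146  -17, 45/ 49  -16, 46/ 48  -16, 47/ 55
279   37,-28/132  -21, 42/ 66  -22, 45/ 49  -20, 45/ 50  -20, 46/ 54
281  -23, 37/100  -26, 43/ 39  -24, 42/ 48  -24, 44/ 49  -22, 42/ 51
283  -30, 41/ 54  -31, 43/ 45  -30, 44/ 53  -29, 44/ 55  -24, 39/ 53
285  -34, 40/150  -35, 42/135  -34, 43/101  -32, 42/ 44  -29, 40/ 45
287  -37, 38/173  -37, 40/191  -37, 41/193  -33, 38/161  -33, 39/ 86
289  -38, 33/142  -39, 37/140  -40, 39/155  -38, 39/171  -36, 37/170
291  -37, 27/143  -37, 28/145  -37, 30/142  -38, 33/144  -38, 35/152
293  -35, 18/143  -37, 23/146  -36, 23/145  -36, 25/144  -37, 27/143
295   -2,-29/107  -32, 11/ 99  -34, 15/132  -35, 18/139  -36, 20/141
297  -25, -7/ 49  -22, -8/ 71  -32,  7/214  -32,  9/173  -34, 12/164
299  -27, -9/ 32  -36,  4/152  -30, -2/144  -35,  6/187  -31,  2/150
301  -43,  6/165  -43,  8/194  -41,  7/188  -39,  6/182  -34,  1/150
303  -52, 12/ 43  -51, 13/ 43  -45,  6/140  -41,  3/152  -38,  0/138
305  -53,  8/ 42  -52,  9/ 44  -53, 11/ 40  -53, 13/ 49  -51, 11/ 44
```

Profile: the cell is tilted about 13°, and the flat end's lower rim sits on the disc's top edge, which is blocking it. I'll do the tilting on the middle bar's edge instead, beside the holder, where nothing is under the flat end.

>>> jog_arm(travel=[[0,0,-8],[0,0,-10],[-10,12,0],[-12,12,0],[-12,12,0],[-8,11,0],[0,0,0],[0,0,0]], yaw=[0,0,0,0,0,0,0,0], fingers=[1,1,1,1,1,1,1,1], squeeze=20)

```text
time: 13.68
tool_pos: [610.2, 156.0, 110.5]
ee_rot: [[-0.139, 0.99, -0.006], [0.99, 0.139, 0.018], [0.019, -0.003, -1.0]]
wrist_force: [0.7, -0.0, -1.0]
opening: 0.384
```

```bash
python3 bay.py 1 47 47 40;  python3 -c "
from tilt import *
print(show(1,13,10)[0])"
```

```text
t 13.68 pos [610.2 156.  110.5] toolx 98.0 tilt [-0.34  1.03] q [14. 33. 10. 68.  1. 96.] F [ 0.7 -0.  -1. ] M [-0.06 -0.    0.  ] open 32.7
tool shift [ 4.1 -4.7  6.6]
yaw -0.0
pivot in bay x,y,z (array([51.3, 51.8]), np.float64(46.5))
[203.49598666 264.98933821]
```

>>> jog_arm(travel=[[4,-5,2],[0,0,3],[0,0,2],[0,0,3],[-1,0,4],[-1,0,4]], yaw=[0,0,0,0,0,0], fingers=[1,1,1,1,1,1], squeeze=20)

```text
time: 14.42
tool_pos: [603.2, 161.9, 96.3]
ee_rot: [[-0.143, 0.99, -0.004], [0.989, 0.143, 0.024], [0.024, -0.001, -1.0]]
wrist_force: [-6.0, 3.6, 12.5]
opening: 0.389
```

```bash
python3 bay.py 1 47 47 33;  python3 -c "
from tilt import *
for t in(10,20,30):print(t,*[q.round(1) for q in show(1,t,10)])
p=show(1,20,10)[0];sys.argv=['',1,p[0],p[1]];import prof"
```

```text
t 14.43 pos [603.2 161.9  96.3] toolx 98.21 tilt [-0.23  1.38] q [14. 32.  8. 65.  1. 96.] F [-6.   3.6 12.5] M [ 0.41  1.31 -0.04] open 33.0
tool shift [-2.5  1.3 -0.8]
yaw 0.2
pivot in bay x,y,z (array([44.4, 45.7]), np.float64(32.3))
10 [205.1 272.5] [219.8 249.7]
20 [206.1 274.4] [219.3 248.7]
30 [207.3 275.7] [218.8 248. ]
258   31, 35/112   33, 34/146   26, 43/ 46   25, 46/ 60   26, 46/ 56
260   83,-28/132   22, 40/ 91   20, 44/ 50   20, 46/ 51   21, 45/ 51
262   76,-26/118   16, 41/ 49   16, 42/ 52   17, 43/ 52   18, 43/ 52
264   11, 40/ 68    9, 44/ 55   11, 42/ 52   14, 40/ 59   15, 41/ 49
266    7, 39/ 86    7, 40/ 65    8, 41/ 46    9, 40/ 52   12, 39/ 53
268    1, 40/192    3, 39/196    4, 39/177    5, 39/134    9, 37/ 57
270    1, 34/131    1, 36/141    1, 37/169    3, 37/180    5, 35/161
272    4, 25/137    2, 28/135    3, 29/135    1, 32/138    3, 32/150
274    7, 15/118    5, 19/134    5, 21/136    3, 24/135    3, 26/135
276   37,-26/117    8,  9/127    8, 12/132    5, 16/134    7, 16/132
278   33,-27/135   34,-27/133   36,-27/130   39,-29/125   39,-28/133
280   27,-27/132   31,-29/134   30,-27/133   33,-29/130   34,-28/133
282   23,-29/132   23,-26/131   26,-28/136   27,-28/130   28,-28/133
284   17,-27/134   17,-26/132   21,-28/133   22,-28/130   22,-26/131
286   13,-29/129   14,-27/131   15,-27/133   17,-28/134   18,-28/131
288    8,-28/134    9,-28/131   10,-27/133   10,-26/132   13,-27/132
```

>>> jog_arm(travel=[[-4,0,3],[-3,0,5],[-2,0,5],[-2,0,5],[-2,0,5]], yaw=[0,0,0,0,0], fingers=[1,1,1,1,1], squeeze=20)

```text
time: 15.1
tool_pos: [603.8, 163.5, 89.0]
ee_rot: [[-0.152, 0.988, 0.004], [0.987, 0.151, 0.052], [0.05, 0.011, -0.999]]
wrist_force: [-6.1, 3.8, 13.5]
opening: 0.39
```

```bash
cat > tl.py <<'E'
from tilt import *
def tl(side):
    "tilt from depth: line fit of top ridge and flat face in the bay x-z plane"
    S=Cam("side");s,d=arm.grab_frame("side");W=S.cloud(d)
    l=(W[...,:2]-o["o"])@o["R"]-[0,side*80.]
    B=np.stack([-l[...,1]*side,l[...,0]*side,W[...,2]-76],-1)
    P,z=inbay(side);
    m=(s.min(2)>115)&(np.ptp(s.astype(int),axis=2)<25)&(np.abs(B[...,1]-P[1]+2)<13)&(B[...,0]<P[0]-25)&(B[...,0]>P[0]-50)&(np.abs(B[...,2]-z+12)<26)&(B[...,2]>-8)
    b=max(blobs(m,5,900),key=np.sum);q=B[b];a=np.polyfit(q[:,2],q[:,0],1)
    for _ in range(3):
        r=q[:,0]-np.polyval(a,q[:,2]);k=abs(r)<2;a=np.polyfit(q[k,2],q[k,0],1)
    print("face n",k.sum(),"tilt",np.degrees(np.arctan(-a[0])).round(1),"z",q[k,2].min().round(1),q[k,2].max().round(1),"x at mid",np.polyval(a,q[k,2].mean()).round(1),"meanz",q[k,2].mean().round(1),"y",q[k,1].mean().round(1))
tl(int(sys.argv[1]))
E
python3 bay.py 1 47 47 33;  python3 tl.py 1
```

```text
t 15.1 pos [603.8 163.5  89. ] toolx 98.74 tilt [0.21 2.96] q [14. 32.  6. 63.  3. 95.] F [-6.1  3.8 13.5] M [ 0.55  1.25 -0.09] open 33.1
tool shift [-3.6  0.6 -8.2]
yaw 0.7
pivot in bay x,y,z (array([43. , 46.5]), np.float64(25.0))
face n 26 tilt 0.1 z 17.5 29.4 x at mid 2.4 meanz 23.8 y 41.4
```

```bash
python3 -c "
from tilt import *
for t in(10,20,30):print(t,*[q.round(1) for q in show(1,t,10)])
p=show(1,20,10)[0];sys.argv=['',1,p[0],p[1]];import prof"
```

```text
10 [204.9 275.6] [219.5 252.8]
20 [205.9 277.5] [219.1 251.8]
30 [207.1 278.8] [218.5 251.1]
261   35, 21/107   31, 27/161   26, 34/ 75   24, 38/ 45   24, 39/ 59
263   72,-26/133   30, 22/162   21, 33/ 37   19, 37/ 51   21, 37/ 64
265   68,-28/134   18, 30/ 89   14, 36/ 54   17, 34/ 53   17, 35/ 72
267   62,-28/ 99   14, 28/ 43   13, 31/ 52   12, 34/ 61   16, 31/ 71
269   12, 23/ 73    9, 28/ 48    9, 30/ 50    9, 31/ 67   11, 31/ 63
271    7, 24/ 67    6, 26/ 52    5, 29/ 51    7, 28/ 68    9, 27/ 55
273    2, 23/190    2, 25/207    2, 26/165    3, 27/149    6, 25/ 80
275   -0, 20/112   -3, 25/137   -0, 23/178   -1, 26/188    4, 21/184
277   35,-27/ 99    8,  6/120    5, 11/108    3, 15/107    1, 19/133
279   28,-25/135   31,-28/130   32,-27/131   12, -2/127   10,  2/116
281   25,-28/131   27,-29/131   27,-28/135   29,-28/133   30,-28/132
283   19,-28/131   20,-26/133   22,-27/132   24,-28/131   25,-28/128
285   13,-26/135   15,-26/129   16,-26/132   19,-28/128   19,-27/128
287    8,-26/127   10,-27/131   10,-26/130   13,-27/132   15,-28/133
289    5,-28/131    4,-25/133    5,-26/132    9,-28/131   10,-28/132
291   -0,-28/136    1,-28/132    1,-26/131    1,-25/131    6,-29/131
```

Tilt is now about 28°: the top ridge runs (24,39)→(2,26) and the shoulder rests on the bar edge as predicted. I'll lift and move back over the left bay.

>>> jog_arm(travel=[[0,0,-10],[0,0,-12],[0,0,-12],[7,-9,0],[9,-12,0],[9,-12,0],[8,-10,0],[0,0,0],[0,0,0]], yaw=[0.7,0,0,0,0,0,0,0,0], fingers=[1,1,1,1,1,1,1,1,1], squeeze=25)

```text
time: 16.32
tool_pos: [551.8, 190.1, 125.1]
ee_rot: [[-0.14, 0.99, 0.002], [0.989, 0.14, 0.05], [0.05, 0.009, -0.999]]
wrist_force: [0.7, 0.5, -1.2]
opening: 0.39
```

```bash
sed -i 's/^prof(int/if len(sys.argv)>2: prof(int/' prof.py
cat > p2.py <<'E'
from bay import *
side=int(sys.argv[1]);X,y,z=map(float,sys.argv[2:5])
st(*bay(side,X,y,z,0),98 if len(sys.argv)<6 else float(sys.argv[5]));print("TCP in bay",inbay(side,0))
E
python3 p2.py 1 8 1 18;python3 -c "
from tilt import *
p=show(1,28,10)[0];print(p);sys.argv=['',1,p[0],p[1]];import prof"
```

```text
t 16.32 pos [551.8 190.1 125.1] toolx 98.06 tilt [0.11 2.89] q [ 18.  26.   2.  65.   3. 100.] F [ 0.7  0.5 -1.2] M [-0.12  0.01 -0.03] open 33.2
tool shift [-0.1  2.1 31.2]
yaw 0.1
TCP in bay (array([ 9.4, -1.3]), np.float64(49.1))
[216.69758655 282.56692244]
266   -5, 59/194  -13, 70/ 56  -13, 71/ 52  -14, 74/ 54  -13, 73/ 67
268  -14, 64/101  -17, 69/ 47  -18, 71/ 50  -17, 71/ 66  -15, 71/ 70
270  -19, 64/ 75  -22, 69/ 49  -23, 71/ 55  -20, 70/ 72  -19, 70/ 58
272  -25, 65/ 51  -24, 65/ 51  -23, 67/ 63  -23, 68/ 73  -22, 67/ 59
274  -29, 65/ 48  -31, 68/ 54  -27, 65/ 70  -26, 66/ 61  -24, 64/ 58
276  -31, 61/193  -31, 63/170  -31, 64/149  -27, 61/ 57  -26, 62/ 49
278  -35, 61/170  -33, 60/185  -32, 61/197  -32, 61/192  -29, 60/154
280  -31, 51/115  -31, 52/109  -35, 58/105  -34, 59/149  -31, 57/162
282   31,-29/135  -24, 38/128  -27, 43/120  -27, 45/110  -31, 52/111
284   25,-28/132   26,-28/132   28,-29/134   28,-27/131  -22, 35/107
286   20,-28/129   21,-28/135   22,-27/132   23,-27/137   24,-27/116
288   16,-29/132   16,-28/131   16,-27/131   20,-29/132   18,-25/124
290   11,-30/131   10,-27/132   13,-28/133   14,-28/133   15,-28/135
292    5,-28/133    5,-27/128    7,-28/129    7,-26/131   10,-27/133
294   -1,-27/117    1,-27/133    3,-29/131    4,-28/132    5,-27/135
296  -21, -7/ 42   -4,-27/139  -30,  8/205  -28,  6/163   -1,-26/142
```

>>> jog_arm(travel=[[0,2,7],[0,0,7],[0,0,7],[0,0,6],[0,0,4],[0,0,0]], yaw=[0,0,0,0,0,0], fingers=[1,1,1,1,1,1])

```text
time: 17.12
tool_pos: [554.8, 191.2, 91.1]
ee_rot: [[-0.138, 0.99, 0.001], [0.989, 0.138, 0.05], [0.05, 0.008, -0.999]]
wrist_force: [-1.0, 0.1, 0.3]
opening: 0.385
```

```bash
python3 p2.py 1 -1 1 14
```

```text
t 17.12 pos [554.8 191.2  91.1] toolx 97.96 tilt [0.08 2.88] q [ 18.  28.  -0.  60.   3. 100.] F [-1.   0.1  0.3] M [-0.04 -0.02  0.01] open 32.7
tool shift [ 9.7 -0.9  1.5]
yaw -0.0
TCP in bay (array([8.8, 1.8]), np.float64(15.1))
```

>>> jog_arm(travel=[[3,-0.5,1],[3,0,1],[3,0,1],[2,0,1],[0,0,0]], yaw=[0,0,0,0,0], fingers=[1,1,1,1,1], squeeze=30)

```text
time: 17.75
tool_pos: [553.5, 200.9, 89.7]
ee_rot: [[-0.137, 0.991, 0.004], [0.99, 0.137, 0.047], [0.046, 0.011, -0.999]]
wrist_force: [-0.7, -4.0, 3.3]
opening: 0.389
```

```bash
python3 p2.py 1 -1 1 0;python3 -c "
from tilt import *
p=show(1,28,10)[0];sys.argv=['',1,p[0],p[1]];import prof"
```

```text
t 17.75 pos [553.5 200.9  89.7] toolx 97.89 tilt [0.25 2.67] q [ 19.  28.  -0.  60.   2. 101.] F [-0.7 -4.   3.3] M [-0.88  0.2   0.05] open 33.1
tool shift [-0.7 -1.1 13.6]
yaw -0.1
TCP in bay (array([-1. ,  1.9]), np.float64(13.7))
283  -14, 21/149  -25, 35/ 53  -25, 37/ 52  -25, 38/ 50  -24, 39/ 79
285   20,-27/111  -29, 35/ 50  -29, 36/ 49  -27, 36/ 63  -27, 37/ 71
287  -32, 31/ 75  -32, 33/ 52  -30, 32/ 53  -31, 34/ 73  -29, 34/ 62
289  -36, 31/ 45  -36, 32/ 47  -37, 35/ 60  -34, 32/ 75  -32, 32/ 55
291  -39, 29/ 42  -39, 30/ 50  -37, 30/ 72  -36, 30/ 64  -33, 28/ 52
293  -42, 27/194  -43, 29/171  -41, 28/150  -39, 28/ 61  -38, 28/ 43
295  -46, 26/170  -45, 26/188  -42, 25/201  -41, 25/192  -40, 25/155
297  -39, 11/ 94  -41, 15/106  -44, 22/113  -45, 24/152  -42, 22/165
299  -29, -7/ 33  -37,  5/133  -37,  7/145  -36,  7/159  -40, 13/135
301  -33, -9/ 41  -42,  5/214  -42,  7/208  -37,  3/179  -38,  5/178
303  -53, 13/ 42  -52, 13/ 43  -50, 12/ 60  -38, -2/119  -36, -3/125
305  -53,  7/ 43  -53,  8/ 36  -54, 11/ 52  -52, 10/ 47  -53, 14/ 48
307  -54,  2/ 44  -53,  2/ 41  -53,  4/ 52  -53,  6/ 46  -53,  7/ 50
309  -53, -4/ 46  -53, -3/ 46  -54,  0/ 54  -52, -1/ 47  -52,  0/ 47
311  -53,-11/ 49  -52,-10/ 46  -52,-10/ 44  -54, -5/ 49  -54, -3/ 49
313  -53,-18/ 48  -53,-15/ 49  -52,-15/ 50  -53,-12/ 50  -52,-11/ 46
```

Spring reaction is about 4 N. The side-view wall reads -53 against a nominal -50, so the cell is about 3 mm short of the modelled position. I'll press 2.5 mm further, then lower.

>>> jog_arm(travel=[[2.5,-0.5,0],[1,0,2],[0,0,2.5],[0,0,2.5],[0,0,2.5],[0,0,2.5]], yaw=[0,0,0,0,0,0], fingers=[1,1,1,1,1,1])

```text
time: 18.55
tool_pos: [556.3, 201.9, 82.3]
ee_rot: [[-0.134, 0.991, 0.014], [0.99, 0.133, 0.043], [0.04, 0.019, -0.999]]
wrist_force: [-1.7, -6.6, 8.4]
opening: 0.389
```

```bash
python3 p2.py 1 -3 1 0;python3 -c "
from tilt import *
p=show(1,28,10)[0];sys.argv=['',1,p[0],p[1]-4];import prof"
```

```text
t 18.55 pos [556.3 201.9  82.3] toolx 97.69 tilt [0.79 2.44] q [ 19.  29.  -1.  59.   2. 101.] F [-1.7 -6.6  8.4] M [-1.08  0.35  0.1 ] open 33.1
tool shift [ 1.1 -3.9  6.3]
yaw -0.3
TCP in bay (array([-1.6,  4.8]), np.float64(6.3))
281  -12, 23/147  -13, 26/133  -18, 33/ 50  -16, 32/ 50  -16, 34/ 51
283  -15, 21/147  -14, 21/140  -21, 31/ 47  -20, 32/ 49  -20, 33/ 64
285  -14, 14/144  -25, 28/ 89  -23, 28/ 49  -25, 32/ 50  -22, 30/ 68
287   15,-27/115  -29, 28/ 47  -28, 29/ 52  -26, 27/ 64  -25, 28/ 73
289  -31, 24/ 70  -32, 27/ 48  -31, 26/ 56  -32, 29/ 67  -29, 27/ 61
291  -35, 22/ 41  -37, 27/ 46  -35, 26/ 57  -33, 25/ 70  -32, 26/ 60
293  -39, 23/ 44  -37, 22/ 49  -38, 24/ 69  -36, 24/ 69  -34, 22/ 51
295  -41, 20/172  -42, 22/152  -40, 21/ 80  -41, 23/ 54  -39, 22/ 46
297  -46, 19/179  -43, 18/206  -44, 21/205  -41, 18/163  -41, 19/122
299  -40,  7/ 98  -46, 16/108  -47, 19/141  -44, 16/163  -42, 15/169
301  -31,-12/ 48  -43,  6/169  -43,  7/216  -41,  7/167  -43, 10/149
303  -53, 11/ 44  -53, 14/ 44  -52, 14/ 40  -46,  7/139  -41,  2/120
305  -54,  7/ 51  -52,  7/ 39  -53, 10/ 49  -53, 11/ 47  -53, 13/ 50
307  -53, -0/ 45  -54,  3/ 49  -54,  4/ 45  -53,  5/ 48  -52,  6/ 46
309  -53, -6/ 48  -53, -5/ 37  -53, -2/ 48  -53, -1/ 45  -51, -1/ 40
311  -54,-11/ 39  -53,-10/ 46  -53, -8/ 47  -53, -6/ 42  -54, -4/ 50
```

The shoulder appears to catch the lip edge (corner ≈ 24–26), and y has drifted. I'll raise, press back further, re-centre y, then lower.

>>> jog_arm(travel=[[0,-2,-5],[3,-2,-1],[3,-1,0],[2,0,0],[0,0,0]], yaw=[0,0,0,0,0], fingers=[1,1,1,1,1])

```text
time: 19.23
tool_pos: [553.2, 204.3, 87.8]
ee_rot: [[-0.129, 0.991, 0.02], [0.991, 0.128, 0.033], [0.03, 0.024, -0.999]]
wrist_force: [-0.0, -7.2, 3.3]
opening: 0.387
```

```bash
python3 p2.py 1 -6 1 0
```

```text
t 19.23 pos [553.2 204.3  87.8] toolx 97.4 tilt [1.14 1.86] q [ 20.  28.  -1.  59.   1. 102.] F [-0.  -7.2  3.3] M [-1.39 -0.04 -0.  ] open 32.9
tool shift [ 1.2 -1.3 11.8]
yaw -0.6
TCP in bay (array([-4.5,  2. ]), np.float64(11.8))
```

>>> jog_arm(travel=[[2,-1.5,3],[1.5,-0.5,3],[1.5,-0.5,3],[1.5,-0.5,3]], yaw=[-0.5,0,0,0], fingers=[1,1,1,1])

```text
time: 19.73
tool_pos: [554.2, 206.8, 82.9]
ee_rot: [[-0.133, 0.991, 0.032], [0.991, 0.133, 0.027], [0.022, 0.036, -0.999]]
wrist_force: [-1.3, -9.6, 11.5]
opening: 0.386
```

```bash
python3 p2.py 1 -5 1 0;python3 -c "
from tilt import *
p=show(1,28,10)[0];sys.argv=['',1,p[0],p[1]-4];import prof"
```

```text
t 19.73 pos [554.2 206.8  82.9] toolx 97.67 tilt [1.85 1.53] q [ 20.  28.  -2.  58.   1. 102.] F [-1.3 -9.6 11.5] M [-1.63  0.44  0.07] open 32.8
tool shift [-2.  -2.7  6.7]
yaw -0.3
TCP in bay (array([-6.8,  3.4]), np.float64(6.9))
283  -20, 26/143  -18, 25/135  -22, 32/ 49  -23, 34/ 53  -23, 36/ 56
285  -18, 19/134  -20, 22/146  -25, 30/ 44  -26, 33/ 53  -28, 36/ 57
287   15,-29/141  -28, 26/ 92  -31, 31/ 52  -31, 33/ 55  -29, 32/ 66
289    9,-27/116  -34, 28/ 45  -34, 30/ 48  -34, 31/ 54  -31, 29/ 63
291  -38, 26/ 71  -39, 29/ 53  -38, 28/ 53  -38, 30/ 67  -35, 28/ 59
293  -41, 25/ 39  -41, 26/ 50  -42, 28/ 57  -39, 26/ 67  -38, 26/ 59
295  -45, 24/ 55  -46, 26/ 43  -43, 23/ 65  -42, 25/ 63  -41, 24/ 53
297  -48, 22/201  -47, 22/180  -47, 23/152  -46, 24/ 58  -45, 25/ 45
299  -51, 19/168  -51, 21/186  -50, 21/200  -47, 20/191  -47, 20/153
301  -45,  6/ 69  -49, 13/ 89  -49, 15/ 97  -50, 17/159  -49, 18/167
303  -53, 11/ 43  -53, 13/ 40  -52, 13/ 46  -51, 13/ 43  -47,  9/ 81
305  -52,  4/101  -54,  8/112  -53,  8/142  -53, 11/ 51  -54, 13/ 42
307  -52, -2/103  -51, -1/ 36  -53,  2/ 43  -53,  4/158  -53,  6/ 44
309  -54, -5/ 42  -52, -6/ 35  -54, -2/ 65  -52, -3/ 57  -53,  1/ 86
311  -53,-12/ 40  -52,-12/ 42  -52,-11/ 80  -53, -7/117  -53, -5/ 46
313  -53,-19/ 42  -53,-17/ 51  -52,-16/ 47  -52,-14/ 45  -53,-11/ 42
```

Spring force 9.6 N means about 16 mm compression. That fits the flat end at -42 true, with the side view biased about -3. The shoulder should now clear the lip. I'll ease 2 mm forward and push down firmly, compensating for the sag.

>>> jog_arm(travel=[[0.5,-2,4.5],[1,-1.5,5],[1.5,-1,5],[1.5,-1,5]], yaw=[0,0,0,0], fingers=[1,1,1,1])

```text
time: 20.27
tool_pos: [554.9, 205.5, 70.1]
ee_rot: [[-0.127, 0.991, 0.048], [0.992, 0.126, 0.018], [0.012, 0.05, -0.999]]
wrist_force: [0.1, -9.5, 7.8]
opening: 0.386
```

```bash
python3 p2.py 1 -5 1 0;python3 -c "
from tilt import *
p=show(1,25,10)[0];sys.argv=['',1,p[0],p[1]-4];import prof"
```

```text
t 20.27 pos [554.9 205.5  70.1] toolx 97.3 tilt [2.75 1.03] q [ 20.  28.  -4.  55.   0. 103.] F [ 0.1 -9.5  7.8] M [-1.66 -0.02 -0.01] open 32.8
tool shift [-0.4 -2.7 -6. ]
yaw -0.7
TCP in bay (array([-5.5,  4. ]), np.float64(-5.9))
287  -20, 15/132  -18, 14/136  -26, 25/ 45  -23, 23/ 49  -24, 27/ 54
289  -18,  7/137  -28, 21/ 90  -29, 24/ 46  -29, 25/ 48  -28, 26/ 51
291  -30, 16/108  -32, 20/ 45  -31, 21/ 56  -32, 24/ 54  -30, 23/ 56
293  -38, 21/ 51  -38, 22/ 50  -38, 24/ 52  -37, 24/ 43  -34, 22/ 52
295  -41, 20/130  -42, 22/ 97  -39, 20/ 54  -39, 21/ 48  -37, 20/ 47
297  -46, 19/191  -47, 22/195  -43, 19/184  -43, 20/130  -40, 18/ 50
299  -48, 17/142  -48, 18/148  -47, 18/169  -45, 17/179  -43, 16/156
301  -44,  6/ 99  -46, 10/120  -48, 14/145  -46, 13/149  -46, 15/163
303  -53, 12/ 42  -53, 13/ 43  -51, 12/ 42  -46,  7/ 85  -46,  9/110
305  -53,  6/113  -53,  8/133  -52,  9/ 86  -53, 11/ 40  -53, 13/ 50
307  -53,  1/ 33  -53,  1/ 38  -55,  6/178  -53,  6/107  -53,  6/ 47
309  -51, -8/ 60  -54, -3/ 71  -54, -1/ 34  -54,  1/ 96  -53,  2/ 47
311  -53,-12/ 42  -52,-11/ 48  -53, -8/141  -53, -7/ 94  -52, -6/ 45
313  -54,-16/ 48  -54,-15/ 48  -53,-14/ 48  -53,-12/ 47  -53,-11/ 44
315  -54,-22/ 79  -52,-23/ 41  -52,-22/ 47  -54,-17/ 43  -53,-17/ 44
317  -55,-28/130  -53,-29/137  -53,-27/115  -53,-24/ 91  -54,-22/ 49
```

Now at z=-6, tilt about 18°, and the plus end is coming down past the lip. I'll keep lowering, ease forward about 3 mm, and re-centre y.

>>> jog_arm(travel=[[0,-3,3.5],[0.5,-2,4],[1,-1,4],[1,-1,4]], yaw=[-0.5,0,0,0], fingers=[1,1,1,1])

```text
time: 20.82
tool_pos: [554.3, 202.2, 58.1]
ee_rot: [[-0.129, 0.99, 0.062], [0.992, 0.129, 0.01], [0.002, 0.062, -0.998]]
wrist_force: [-1.1, -9.1, 7.8]
opening: 0.387
```

```bash
python3 p2.py 1 -2 1 -15;python3 -c "
from tilt import *
p=show(1,10,10)[0];sys.argv=['',1,p[0],p[1]-8];import prof"
```

```text
t 20.82 pos [554.3 202.2  58.1] toolx 97.41 tilt [3.52 0.55] q [ 20.  29.  -5.  53.  -1. 103.] F [-1.1 -9.1  7.8] M [-1.41  0.31 -0.  ] open 32.9
tool shift [-0.2 -1.7 -3. ]
yaw -0.6
TCP in bay (array([-2.2,  2.9]), np.float64(-17.9))
284  -11, 14/ 82  -15, 20/166  -10, 16/ 41   -4, 10/ 37   -5, 13/ 43
286   -9,  6/ 61  -15, 14/171  -13, 13/ 39   -8, 10/ 44  -12, 16/ 52
288  -11,  2/ 64  -14,  8/174  -12,  7/ 59  -17, 14/ 44  -16, 15/ 47
290  -12, -3/ 83  -13,  0/154  -20, 11/ 49  -23, 16/ 46  -23, 18/ 44
292    3,-27/125  -25, 10/ 90  -28, 15/ 46  -28, 17/ 44  -26, 16/ 49
294   -2,-27/111  -33, 14/ 33  -33, 15/ 42  -30, 14/ 49  -29, 14/ 48
296  -36, 10/129  -38, 15/167  -38, 17/165  -35, 14/129  -33, 14/ 55
298  -41, 11/170  -42, 14/162  -42, 16/173  -39, 13/181  -37, 12/163
300  -41,  5/152  -41,  7/167  -42,  9/162  -42, 11/155  -41, 12/170
302  -51, 12/ 63  -45,  6/129  -45,  9/180  -42,  6/165  -41,  6/160
304  -51,  7/ 46  -54, 13/ 46  -53, 13/ 44  -52, 14/ 46  -51, 14/ 60
306  -54,  5/ 47  -52,  5/ 38  -52,  6/ 46  -52,  8/ 42  -53, 11/ 44
308  -52, -3/ 44  -53, -1/ 45  -53,  2/ 49  -54,  5/ 46  -54,  5/ 54
310  -51,-10/ 42  -53, -6/ 47  -53, -5/ 44  -52, -4/ 43  -53, -2/ 46
312  -54,-12/ 43  -52,-13/ 42  -54, -9/ 38  -53, -8/ 46  -53, -6/ 46
314  -52,-21/ 41  -54,-17/ 44  -53,-17/ 38  -52,-16/ 43  -53,-12/ 46
```

The cell is level: top at z≈17, flat end at -41 measured. Releasing now.

>>> jog_arm(travel=[[0.5,0,1],[0,0,0],[0,0,0],[0,0,0]], yaw=[0,0,0,0], fingers=[0.1,-0.1,-0.1,-0.1])

```text
time: 21.38
tool_pos: [553.2, 206.0, 55.8]
ee_rot: [[-0.132, 0.99, 0.059], [0.991, 0.131, 0.015], [0.007, 0.061, -0.998]]
wrist_force: [-0.1, 0.3, 0.4]
opening: 0.55
```

```bash
python3 p2.py 1 -2 0 30;python3 -c "
from tilt import *
p=show(1,10,10)[0];sys.argv=['',1,p[0]+2,p[1]-8];import prof"
```

```text
t 21.38 pos [553.2 206.   55.8] toolx 97.57 tilt [3.39 0.86] q [ 21.  29.  -5.  52.  -0. 103.] F [-0.1  0.3  0.4] M [0.04 0.08 0.04] open 46.8
tool shift [ -3.8   0.8 -50.2]
yaw -0.4
TCP in bay (array([-6.2,  2.3]), np.float64(-20.2))
286  -12, 11/ 33   -7,  5/ 39   -1, -0/ 42  -10, 12/ 47  -11, 16/ 48
288  -13,  6/ 38   -8,  1/ 36  -14, 10/ 46  -17, 16/ 48  -16, 16/ 52
290  -14,  1/ 43   -9, -4/ 45  -22, 14/ 49  -22, 15/ 48  -21, 16/ 53
292  -15, -4/ 30  -28, 15/ 98  -27, 15/124  -27, 16/ 98  -25, 16/ 52
294  -31, 10/126  -32, 14/168  -32, 15/175  -31, 15/182  -29, 15/169
296  -33,  7/166  -33,  9/159  -34, 13/165  -33, 12/160  -32, 13/172
298  -33,  2/166  -36,  7/185  -36,  8/168  -34,  7/172  -33,  8/160
300  -34, -3/171  -40,  7/198  -39,  7/180  -38,  7/179  -35,  5/169
302  -51, 13/ 50  -46,  9/172  -43,  6/179  -41,  6/170  -36,  0/157
304  -53, 10/ 46  -53, 12/ 41  -52, 13/ 46  -51, 13/ 60  -40,  0/ 87
306  -52,  4/ 48  -52,  5/ 40  -53,  8/ 49  -52,  9/ 49  -52, 11/ 37
308  -53, -1/ 48  -52, -1/ 51  -53,  3/ 41  -54,  5/ 50  -55,  8/ 42
310  -51,-10/ 39  -52, -7/ 46  -52, -5/ 47  -53, -2/ 51  -54,  1/ 39
312  -52,-14/ 47  -53,-11/ 42  -52,-10/ 45  -53, -7/ 46  -52, -7/ 47
314  -53,-20/ 38  -53,-18/ 43  -53,-16/ 44  -53,-14/ 44  -55, -9/ 44
316  -53,-25/100  -54,-22/ 62  -52,-24/ 35  -53,-19/ 45  -53,-19/ 44
```

Seated: the flat end moved to -33 measured, i.e. ≈-30.5 with the -2.5 to -3 bias, and the top is level. I'll retract and check clearance around cell B.

>>> jog_arm(travel=[[0,0.6,-10],[0,0.9,-15],[0,1,-20],[0,1,-25],[0,0,-30],[0,0,0]], yaw=[0,0,0,0,0,0], fingers=[-0.1,-0.1,-0.1,-0.1,-0.1,-0.1])

```text
time: 22.18
tool_pos: [552.0, 205.5, 164.8]
ee_rot: [[-0.132, 0.989, 0.064], [0.991, 0.131, 0.017], [0.009, 0.066, -0.998]]
wrist_force: [0.1, 0.7, -0.4]
opening: 0.551
```

Run:
```python
from st import *
T=Cam("top")
p=cv2.imread("pics/top0.png");d=np.load("pics/top0.npy");W=T.cloud(d)
c=np.array([473.3,-357.1]);a=np.radians(109.1);ax=np.array([np.cos(a),np.sin(a)]);ny=np.array([-ax[1],ax[0]])
L=(W[...,:2]-c);l=np.stack([L@ax,L@ny],-1)
m=(W[...,2]>5)&(np.abs(l[...,0])<60)&(np.abs(l[...,1])<110)
for b in blobs(m,3,2000): q=l[b];print(b.sum(),"along",q[:,0].min().round(),q[:,0].max().round(),"across",q[:,1].min().round(),q[:,1].max().round(),"z",W[b][:,2].max().round())
m=(p.min(2)>165)&(np.abs(l[...,0])<60)&(np.abs(l[...,1])<90)
for b in blobs(m,3,2000): q=l[b];print("bright",b.sum(),"along",q[:,0].min().round(),q[:,0].max().round(),"across",q[:,1].min().round(),q[:,1].max().round())
st(470.7,-349.5,150,109)
```

```text
114 along -23.0 37.0 across -110.0 -94.0 z 37.0
287 along -31.0 31.0 across -17.0 17.0 z 38.0
103 along -14.0 19.0 across 52.0 110.0 z 22.0
t 22.18 pos [552.  205.5 164.8] toolx 97.57 tilt [3.67 1.  ] q [ 21.  23.   3.  66.  -0. 103.] F [ 0.1  0.7 -0.4] M [-0.07  0.02 -0.05] open 46.9
tool shift [-5.396e+02 -1.541e+02 -1.000e-01]
yaw -11.4
```

>>> jog_arm(travel=[[-44,-12.5,0],[-44,-12.5,0],[-44,-12.5,0],[-44,-12.5,0],[-44,-12.5,0],[-44,-12.5,0],[-44,-12.5,0],[-44,-12.5,0],[-44,-12.5,0],[-44,-12.5,0],[-44,-12.5,0],[0,0,0],[0,0,0]], yaw=[0,0,0,0,0,0,0,0,0,0,0,-10,0], fingers=[-0.2,-0.2,-0.2,-0.2,-0.2,-0.2,-0.2,-0.2,-0.2,-0.2,-0.2,-0.2,-0.2])

```text
time: 23.8
tool_pos: [475.3, -307.2, 146.8]
ee_rot: [[-0.305, 0.95, 0.062], [0.952, 0.305, 0.02], [0.0, 0.065, -0.998]]
wrist_force: [-1.0, 0.3, 0.4]
opening: 0.599
```

```bash
python3 st.py 470.7 -349.5 70 109
```

```text
t 23.8 pos [ 475.3 -307.2  146.8] toolx 107.79 tilt [3.55 1.17] q [-34.  22.  -1.  65.   3.  38.] F [-1.   0.3  0.4] M [-0.02  0.03 -0.02] open 50.9
tool shift [-38.9 -22.3  75.5]
yaw -1.2
```

>>> jog_arm(travel=[[-19,-11,18],[-19,-11,18],[0,0,18],[0,0,18],[0,0,0]], yaw=[-1,0,0,0,0], fingers=[-0.2,-0.2,-0.2,-0.2,-0.2])

```text
time: 24.42
tool_pos: [470.4, -349.1, 69.4]
ee_rot: [[-0.314, 0.947, 0.061], [0.949, 0.313, 0.022], [0.002, 0.064, -0.998]]
wrist_force: [-0.4, 0.5, -0.2]
opening: 0.598
```

```bash
python3 st.py 470.7 -349.5 30 109
python3 - <<'E'
from h import *
# B cell unmoved? side-view dark blob compare with frame 0
a=cv2.imread("pics/side0.png").astype(int);b=arm.grab_frame("side")[0].astype(int)
r=np.s_[178:202,352:374];print(np.abs(a-b)[r].mean())
E
```

```text
t 24.43 pos [ 470.4 -349.1   69.4] toolx 108.31 tilt [3.47 1.25] q [-38.  29.  -3.  56.   3.  34.] F [-0.4  0.5 -0.2] M [-0.02  0.05  0.06] open 50.8
tool shift [-0.6 -2.4 39.3]
yaw -0.7
14.259469696969697
```

>>> jog_arm(travel=[[0,-2,14],[0,-2,14],[0,0,14],[0,0,12],[0,0,9],[0,0,0]], yaw=[-0.7,0,0,0,0,0], fingers=[-0.2,-0.2,-0.2,-0.2,-0.2,-0.2])

```text
time: 25.22
tool_pos: [472.0, -349.8, 4.0]
ee_rot: [[-0.326, 0.943, 0.064], [0.945, 0.326, 0.02], [-0.002, 0.066, -0.998]]
wrist_force: [-0.5, 0.3, 0.6]
opening: 0.599
```

```bash
python3 st.py 470.7 -349.5 5 109
```

```text
t 25.23 pos [ 472.  -349.8    4. ] toolx 109.04 tilt [3.64 1.12] q [-38.  33.  -7.  48.   3.  33.] F [-0.5  0.3  0.6] M [-0.05  0.09  0.03] open 50.9
tool shift [ 0.7 -1.1 -1.1]
yaw 0.0
```

>>> jog_arm(travel=[[0.5,-1,0],[0,0,0],[0,0,0],[0,0,-10],[0,0,-25],[0,0,-30],[0,0,-30],[0,0,-25],[0,0,0],[0,0,0]], yaw=[0,0,0,0,0,0,0,0,8,3], fingers=[1,1,1,1,1,1,1,1,1,1], squeeze=25)

```text
time: 26.48
tool_pos: [463.4, -352.9, 133.6]
ee_rot: [[-0.134, 0.989, 0.068], [0.991, 0.133, 0.016], [0.007, 0.069, -0.998]]
wrist_force: [-0.5, 0.4, -1.2]
opening: 0.387
```

```bash
python3 p2.py -1 47 47 70
```

```text
t 26.48 pos [ 463.4 -352.9  133.6] toolx 97.7 tilt [3.87 0.91] q [-39.  24.   0.  64.   3.  43.] F [-0.5  0.4 -1.2] M [-0.02  0.12  0.03] open 32.9
tool shift [422.5 115.6  -1.6]
yaw -0.3
TCP in bay (array([-374.8,  164.3]), np.float64(57.6))
```

>>> jog_arm(travel=[[40,11.5,-2],[40,11.5,-2],[40,11.5,-2],[40,11.5,0],[40,11.5,0],[40,11.5,0],[40,11.5,0],[40,11.5,0],[40,11.5,0],[30,6,0],[0,0,0],[0,0,0]], yaw=[0,0,0,0,0,0,0,0,0,0,0,0], fingers=[1,1,1,1,1,1,1,1,1,1,1,1])

```text
time: 27.98
tool_pos: [523.3, 58.3, 160.8]
ee_rot: [[-0.131, 0.988, 0.083], [0.991, 0.13, 0.012], [0.001, 0.084, -0.996]]
wrist_force: [0.9, -0.3, -0.9]
opening: 0.388
```

```bash
python3 p2.py -1 47 47 32
python3 - <<'E'
from h import *
s,_=arm.grab_frame("side")
cv2.imwrite("pics/c9.png",cv2.resize(s[170:330,160:360],(750,600),interpolation=cv2.INTER_CUBIC))
E
```

```text
t 27.98 pos [523.3  58.3 160.8] toolx 97.52 tilt [4.78 0.69] q [ 6. 15. -9. 61.  0. 89.] F [ 0.9 -0.3 -0.9] M [-0.05  0.06 -0.04] open 33.0
tool shift [22.9 -3.8 52.7]
yaw -0.5
TCP in bay (array([24.1, 47.8]), np.float64(84.8))
```

View pics/c9.png

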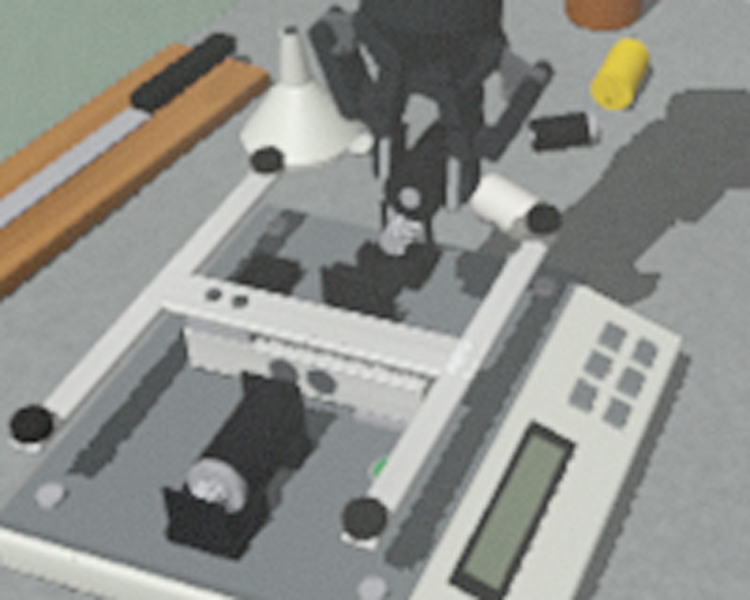

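The left cell is lying home in its holder: flat end at crop (218,485) against the coil, other end under the lip. Cell B is held with its nub towards the bar. I'll take B to the bar edge to tilt it.

>>> jog_arm(travel=[[11,-2,13],[11,-2,13],[2,-2,13],[0,-1,8],[0,0,3],[0,0,0]], yaw=[-0.5,0,0,0,0,0], fingers=[1,1,1,1,1,1], squeeze=20)

```text
time: 28.78
tool_pos: [515.6, 80.6, 105.5]
ee_rot: [[-0.136, 0.988, 0.08], [0.991, 0.135, 0.011], [0.0, 0.081, -0.997]]
wrist_force: [0.0, -0.3, -1.1]
opening: 0.393
```

```bash
python3 p2.py -1 47 47 29
```

```text
t 28.77 pos [515.6  80.6 105.5] toolx 97.79 tilt [4.59 0.64] q [  9.  18. -14.  53.  -0.  91.] F [ 0.  -0.3 -1.1] M [0.05 0.12 0.03] open 33.4
tool shift [-0.2  5.3  0.9]
yaw -0.2
TCP in bay (array([47.2, 52.4]), np.float64(29.5))
```

>>> jog_arm(travel=[[0,3,0],[0,3,1],[1,0,4],[2,0,4],[2,0,5],[2,0,5],[2,0,5]], yaw=[0,0,0,0,0,0,0], fingers=[1,1,1,1,1,1,1], squeeze=20)

```text
time: 29.65
tool_pos: [528.4, 81.3, 92.7]
ee_rot: [[-0.127, 0.987, 0.097], [0.992, 0.129, -0.008], [-0.02, 0.095, -0.995]]
wrist_force: [-4.9, -7.1, 14.0]
opening: 0.389
```

```bash
python3 p2.py -1 47 47 29
cat > ridge.py <<'E'
from bay import *
def ridge(side):
    "slope of the held/seated cell's top ridge in bay x-z, side-camera depth, dark pixels near the TCP's y"
    S=Cam("side");s,d=arm.grab_frame("side");W=S.cloud(d)
    l=(W[...,:2]-o["o"])@o["R"]-[0,side*80.]
    B=np.stack([-l[...,1]*side,l[...,0]*side,W[...,2]-76],-1);P,z=inbay(side,0)
    m=(np.abs(B[...,1]-P[1]+0)<12)&(np.abs(B[...,0]-P[0])<60)&(B[...,2]>z-35)&(B[...,2]<z+50)
    for x in range(int(P[0])-48,int(P[0])+36,4):
        k=m&(np.abs(B[...,0]-x)<=2)
        if k.sum()>2: print(x,k.sum(),"z",np.percentile(B[...,2][k],[5,50,95]).round(0),"br",np.median(s.min(2)[k]))
ridge(int(sys.argv[1]))
E
python3 ridge.py -1
```

```text
t 29.65 pos [528.4  81.3  92.7] toolx 97.31 tilt [ 5.55 -0.45] q [ 10.  20. -14.  51.  -1.  92.] F [-4.9 -7.1 14. ] M [-1.28  0.98 -0.04] open 33.1
tool shift [  0.5  -6.2 -12.9]
yaw -0.7
TCP in bay (array([46.2, 39.6]), np.float64(16.7))
30 6 z [43. 44. 45.] br 60.0
38 5 z [43. 46. 47.] br 61.0
42 9 z [45. 48. 49.] br 61.0
46 9 z [49. 49. 54.] br 61.0
50 6 z [50. 51. 52.] br 63.0
54 8 z [50. 52. 53.] br 63.0
58 9 z [51. 53. 55.] br 65.0
62 43 z [42. 47. 53.] br 66.0
66 61 z [28. 38. 45.] br 67.0
70 40 z [21. 26. 37.] br 114.0
74 16 z [22. 22. 24.] br 205.0
78 11 z [21. 23. 24.] br 201.0
```

>>> jog_arm(travel=[[0,-5,0],[2,-3,5],[2,-2,5],[2,-2,5]], yaw=[0,0,0,0], fingers=[1,1,1,1], squeeze=20)

```text
time: 30.2
tool_pos: [525.5, 80.2, 85.3]
ee_rot: [[-0.12, 0.986, 0.119], [0.992, 0.123, -0.019], [-0.034, 0.115, -0.993]]
wrist_force: [-1.7, -7.0, 15.9]
opening: 0.384
```

```bash
python3 p2.py -1 47 47 29; python3 ridge.py -1
```

```text
t 30.2 pos [525.5  80.2  85.3] toolx 96.91 tilt [ 6.79 -1.1 ] q [ 10.  19. -16.  48.  -2.  93.] F [-1.7 -7.  15.9] M [-1.09  0.23 -0.09] open 32.6
tool shift [  0.9  -2.1 -20.2]
yaw -1.1
TCP in bay (array([45.4, 42.6]), np.float64(9.3))
41 8 z [43. 44. 47.] br 62.5
45 5 z [44. 47. 56.] br 60.0
49 5 z [46. 49. 49.] br 62.0
53 13 z [47. 50. 51.] br 68.0
57 36 z [41. 45. 50.] br 65.0
61 35 z [35. 40. 44.] br 87.0
65 44 z [26. 32. 40.] br 68.0
69 27 z [22. 26. 32.] br 92.0
73 14 z [21. 23. 24.] br 206.0
77 18 z [22. 22. 24.] br 202.5
```

Tilt ≈ 29°: ridge (41,44)→(53,50.5), with the shoulder corner on the bar edge. I'll lift and move over the right bay.

>>> jog_arm(travel=[[0,0,-10],[0,0,-12],[0,0,-14],[-8,9,0],[-8,11,0],[-8,11,0],[-8,6,0],[0,0,0]], yaw=[-1,0,0,0,0,0,0,0], fingers=[1,1,1,1,1,1,1,1], squeeze=25)

```text
time: 31.25
tool_pos: [564.1, 52.9, 126.7]
ee_rot: [[-0.138, 0.984, 0.116], [0.99, 0.141, -0.019], [-0.035, 0.112, -0.993]]
wrist_force: [-0.1, 0.8, -1.7]
opening: 0.388
```

```bash
python3 p2.py -1 12 0 14; python3 ridge.py -1
```

```text
t 31.25 pos [564.1  52.9 126.7] toolx 97.96 tilt [ 6.63 -1.06] q [ 6. 20. -7. 56. -2. 88.] F [-0.1  0.8 -1.7] M [ 0.03  0.14 -0.  ] open 33.0
tool shift [ 0.2  4.1 37.4]
yaw -0.0
TCP in bay (array([13. ,  8.2]), np.float64(50.7))
1 3 z [80. 81. 82.] br 54.0
5 3 z [82. 83. 85.] br 57.0
13 5 z [86. 87. 88.] br 63.0
17 4 z [87. 90. 91.] br 58.0
21 17 z [85. 90. 92.] br 63.0
25 34 z [81. 85. 91.] br 63.0
29 43 z [20. 79. 86.] br 69.0
33 57 z [19. 71. 79.] br 65.0
37 33 z [16. 21. 70.] br 66.0
```

>>> jog_arm(travel=[[0,3,8],[0,3,9],[0,0,9],[0,0,8],[0,0,3],[0,0,0]], yaw=[0,0,0,0,0,0], fingers=[1,1,1,1,1,1], squeeze=30)

```text
time: 32.05
tool_pos: [573.5, 53.6, 88.0]
ee_rot: [[-0.14, 0.984, 0.114], [0.99, 0.143, -0.019], [-0.035, 0.111, -0.993]]
wrist_force: [0.4, -0.8, 2.0]
opening: 0.389
```

```bash
python3 p2.py -1 1 -2 12; python3 ridge.py -1
```

```text
t 32.05 pos [573.5  53.6  88. ] toolx 98.04 tilt [ 6.56 -1.1 ] q [ 6. 23. -9. 51. -2. 88.] F [ 0.4 -0.8  2. ] M [-0.18  0.08 -0.03] open 33.1
tool shift [-11.4   0.7   0.5]
yaw 0.0
TCP in bay (array([12.4, -1.2]), np.float64(12.0))
-16 6 z [-22. -21. -17.] br 57.0
-12 8 z [-22. -20.  17.] br 59.0
-8 7 z [-22. -21. -20.] br 57.0
-4 4 z [-22. -21. -20.] br 60.0
0 6 z [-22. -21.  27.] br 58.0
4 9 z [-22. -21.  46.] br 57.0
8 7 z [-22.  46.  50.] br 58.0
12 3 z [-16.  48.  49.] br 62.0
20 16 z [48. 51. 54.] br 62.0
24 34 z [42. 47. 53.] br 62.5
28 33 z [20. 41. 45.] br 82.0
32 49 z [19. 34. 41.] br 66.0
36 97 z [-7. 11. 31.] br 62.0
40 29 z [-5.  8. 21.] br 62.0
```

>>> jog_arm(travel=[[-3,0,-1],[-3,0,0],[-4,0,0],[-4,0,0],[-2,0,0]], yaw=[0,0,0,0,0], fingers=[1,1,1,1,1], squeeze=30)

```text
time: 32.72
tool_pos: [575.0, 40.7, 89.4]
ee_rot: [[-0.143, 0.983, 0.113], [0.989, 0.146, -0.011], [-0.027, 0.11, -0.994]]
wrist_force: [-1.0, 5.5, 0.2]
opening: 0.389
```

```bash
python3 p2.py -1 1 -2 12; python3 ridge.py -1
```

```text
t 32.73 pos [575.   40.7  89.4] toolx 98.25 tilt [ 6.48 -0.61] q [ 5. 23. -9. 51. -1. 86.] F [-1.   5.5  0.2] M [1.25 0.35 0.18] open 33.1
tool shift [1.6 0.9 1.5]
yaw 0.2
TCP in bay (array([-0.6, -0.9]), np.float64(13.4))
-28 6 z [-20. -19. -17.] br 58.0
-24 6 z [-20. -19. -14.] br 57.5
-20 10 z [-21. -19. -15.] br 60.0
-16 14 z [-21. -19.   5.] br 61.0
-12 13 z [-21. -20.  45.] br 62.0
-8 9 z [-21. -19.  47.] br 62.0
-4 6 z [-21.  48.  60.] br 58.0
0 5 z [-21. -21.  37.] br 63.0
4 3 z [-14.  52.  54.] br 60.0
8 24 z [-10.  52.  56.] br 62.5
12 36 z [41. 47. 53.] br 64.5
16 33 z [33. 41. 46.] br 76.0
20 40 z [29. 34. 41.] br 66.0
24 7 z [27. 29. 31.] br 71.0
28 7 z [18. 19. 20.] br 61.0
32 10 z [19. 20. 22.] br 61.0
```

The end face's lower corner is now about 2–3 mm clear of the lip edge, both measured in the same view. Spring reaction 5.5 N. Pushing down with compensation.

>>> jog_arm(travel=[[-2,-1,3],[-2,-1,4],[-1.5,-1,4.5],[-1.5,-1,4.5]], yaw=[0,0,0,0], fingers=[1,1,1,1], squeeze=30)

```text
time: 33.28
tool_pos: [577.9, 39.0, 81.5]
ee_rot: [[-0.149, 0.981, 0.125], [0.989, 0.15, 0.002], [-0.017, 0.124, -0.992]]
wrist_force: [-5.1, 8.1, 9.6]
opening: 0.39
```

```bash
python3 p2.py -1 1 -2 0; python3 ridge.py -1
```

```text
t 33.27 pos [577.9  39.   81.5] toolx 98.55 tilt [7.17 0.13] q [  4.  24. -10.  49.  -0.  85.] F [-5.1  8.1  9.6] M [1.5  0.89 0.08] open 33.1
tool shift [ 3.8 -2.2  5.2]
yaw 0.6
TCP in bay (array([-2.7, -3.6]), np.float64(5.5))
-26 3 z [-21. -19. -19.] br 56.0
-22 5 z [-20. -18.  33.] br 64.0
-18 6 z [-21. -19. -17.] br 56.5
-14 22 z [-24. -20.  37.] br 60.5
-10 13 z [-22. -19.  46.] br 60.0
-6 11 z [-24. -21.  39.] br 60.0
-2 12 z [-23. -20.  44.] br 59.5
2 16 z [-23.  44.  54.] br 61.0
6 22 z [-22.  43.  46.] br 62.0
10 33 z [12. 39. 46.] br 64.0
14 29 z [29. 36. 42.] br 103.0
18 46 z [21. 27. 34.] br 65.0
22 11 z [19. 21. 23.] br 66.0
30 11 z [19. 20. 21.] br 67.0
```

>>> jog_arm(travel=[[-1.5,-3,5],[-1,-2,5],[-1,-2,5],[-0.5,-2,5]], yaw=[0.5,0,0,0], fingers=[1,1,1,1], squeeze=30)

```text
time: 33.83
tool_pos: [579.3, 42.8, 70.2]
ee_rot: [[-0.149, 0.978, 0.144], [0.989, 0.147, 0.02], [-0.002, 0.145, -0.989]]
wrist_force: [-2.5, 8.0, 8.0]
opening: 0.388
```

```bash
python3 p2.py -1 1 -2 0; python3 ridge.py -1
```

```text
t 33.83 pos [579.3  42.8  70.2] toolx 98.56 tilt [8.24 1.15] q [  4.  24. -12.  46.   1.  85.] F [-2.5  8.   8. ] M [1.36 0.45 0.21] open 32.9
tool shift [ 0.1 -2.6 -6.3]
yaw 0.6
TCP in bay (array([ 0.9, -5.4]), np.float64(-5.8))
-19 3 z [23. 23. 25.] br 56.0
-15 4 z [-13.  25.  28.] br 57.5
-11 10 z [-23.  27.  28.] br 60.5
-7 6 z [-23.  26.  31.] br 61.5
-3 17 z [-23.  30.  32.] br 58.0
1 6 z [-22.  28.  32.] br 59.0
5 15 z [-23.  31.  40.] br 60.0
9 12 z [27. 34. 36.] br 59.0
13 15 z [12. 32. 42.] br 63.0
17 43 z [22. 30. 36.] br 65.0
21 36 z [16. 21. 26.] br 104.0
25 6 z [17. 18. 20.] br 97.0
29 7 z [17. 19. 21.] br 63.0
33 11 z [ 8. 21. 22.] br 64.0
```

>>> jog_arm(travel=[[-2.5,-4,3],[-2,-3,4],[-2,-3,4],[-2,-2,4]], yaw=[0.5,0,0,0], fingers=[1,1,1,1], squeeze=30)

```text
time: 34.38
tool_pos: [579.5, 42.3, 62.0]
ee_rot: [[-0.151, 0.975, 0.164], [0.988, 0.147, 0.039], [0.014, 0.168, -0.986]]
wrist_force: [-2.5, 8.3, 5.7]
opening: 0.386
```

```bash
python3 p2.py -1 1 -2 -15; python3 ridge.py -1
```

```text
t 34.38 pos [579.5  42.3  62. ] toolx 98.69 tilt [9.41 2.21] q [  3.  24. -14.  43.   2.  85.] F [-2.5  8.3  5.7] M [1.43 0.36 0.24] open 32.8
tool shift [ 0.7 -3.7  0.4]
yaw 0.7
TCP in bay (array([ 0.4, -5.6]), np.float64(-14.0))
-20 5 z [16. 18. 20.] br 53.0
-16 4 z [19. 20. 20.] br 56.0
-12 7 z [19. 20. 21.] br 59.0
-8 9 z [-6. 21. 29.] br 59.0
-4 14 z [ 3. 22. 28.] br 59.0
0 14 z [-23.  22.  28.] br 60.5
4 14 z [-21.  23.  33.] br 60.0
8 13 z [-20.  23.  31.] br 62.0
12 11 z [22. 26. 27.] br 64.0
16 11 z [20. 25. 31.] br 62.0
20 39 z [14. 19. 27.] br 64.0
28 6 z [18. 20. 20.] br 61.5
32 8 z [19. 20. 22.] br 61.5
```

>>> jog_arm(travel=[[-1.5,-3,3.5],[-1.5,-2,4],[-1.5,-2,4]], yaw=[0.5,0,0], fingers=[1,1,1], squeeze=30)

```text
time: 34.8
tool_pos: [579.4, 43.3, 54.5]
ee_rot: [[-0.15, 0.973, 0.174], [0.988, 0.143, 0.051], [0.024, 0.18, -0.983]]
wrist_force: [-2.4, 7.9, 8.3]
opening: 0.387
```

```bash
python3 p2.py -1 1 -2 -18; python3 ridge.py -1
```

```text
t 34.8 pos [579.4  43.3  54.5] toolx 98.61 tilt [10.   2.9] q [  3.  24. -15.  41.   2.  85.] F [-2.4  7.9  8.3] M [1.06 0.48 0.23] open 32.9
tool shift [-0.2 -2.9 -4.1]
yaw 0.6
TCP in bay (array([ 1.4, -5.6]), np.float64(-21.5))
-23 3 z [13. 14. 15.] br 58.0
-19 7 z [12. 15. 17.] br 56.0
-15 6 z [11. 15. 16.] br 58.0
-11 9 z [11. 16. 16.] br 59.0
-7 10 z [14. 15. 22.] br 59.5
-3 15 z [10. 16. 27.] br 64.0
1 12 z [12. 17. 23.] br 60.0
5 14 z [14. 16. 22.] br 63.0
9 14 z [-3. 15. 19.] br 63.5
13 16 z [12. 17. 27.] br 67.0
17 7 z [12. 16. 18.] br 64.0
21 10 z [15. 17. 19.] br 63.0
25 4 z [18. 18. 18.] br 63.5
29 10 z [19. 20. 21.] br 63.0
33 10 z [18. 20. 21.] br 65.5
```

Level: ridge z≈15–17 along its length. Releasing.

>>> jog_arm(travel=[[-1,0,0],[0,0,0],[0,0,0],[0,0,0]], yaw=[0,0,0,0], fingers=[0.1,-0.1,-0.1,-0.1])

```text
time: 35.35
tool_pos: [580.2, 39.4, 54.5]
ee_rot: [[-0.147, 0.973, 0.176], [0.989, 0.141, 0.045], [0.019, 0.181, -0.983]]
wrist_force: [-0.1, 0.6, 0.2]
opening: 0.548
```

```bash
python3 p2.py -1 1 -2 20; python3 ridge.py -1
```

```text
t 35.35 pos [580.2  39.4  54.5] toolx 98.45 tilt [10.08  2.61] q [  3.  24. -15.  41.   2.  85.] F [-0.1  0.6  0.2] M [-0.06  0.17  0.03] open 46.6
tool shift [  4.4   3.7 -41.4]
yaw 0.4
TCP in bay (array([-2.5, -5.9]), np.float64(-21.5))
-46 3 z [-0.  0.  2.] br 71.0
-26 5 z [12. 14. 15.] br 91.0
-22 6 z [12. 14. 15.] br 60.0
-18 7 z [11. 14. 16.] br 56.0
-14 10 z [11. 14. 17.] br 58.5
-10 9 z [13. 14. 16.] br 58.0
-6 7 z [11. 13. 15.] br 63.0
-2 9 z [12. 14. 16.] br 62.0
2 11 z [11. 14. 16.] br 64.0
6 5 z [12. 15. 15.] br 62.0
10 10 z [12. 14. 17.] br 63.5
14 8 z [12. 14. 16.] br 63.5
18 10 z [12. 14. 16.] br 61.0
22 4 z [15. 15. 16.] br 61.5
26 4 z [18. 18. 20.] br 62.5
30 8 z [18. 20. 20.] br 61.5
```

It slid home (flat edge now at -26 measured, ≈-29 corrected). Retracting along the tool axis, then clear of the camera view.

>>> jog_arm(travel=[[0,0,-8],[0,0,-12],[0,0,-15],[0,0,-20],[0,0,-25],[0,0,-30],[-40,-30,-10],[-50,-40,0],[-50,-40,0],[-50,-40,0],[0,0,0],[0,0,0]], yaw=[0,0,0,0,0,0,0,0,0,0,0,0], fingers=[-0.1,-0.1,-0.1,-0.1,-0.1,-0.1,-0.1,-0.1,-0.1,-0.1,-0.1,-0.1])

```text
time: 36.9
tool_pos: [443.5, -178.8, 159.3]
ee_rot: [[-0.149, 0.969, 0.196], [0.989, 0.143, 0.04], [0.01, 0.199, -0.98]]
wrist_force: [0.5, 0.3, 0.1]
opening: 0.549
```

```bash
python3 st.py
python3 - <<'E'
from h import *
from bay import o
p,dt=arm.grab_frame("top");s,ds=arm.grab_frame("side")
a=cv2.resize(s[190:330,160:320],(571,500),interpolation=cv2.INTER_CUBIC)
b=cv2.resize(p[160:220,155:215],(229,229),interpolation=cv2.INTER_CUBIC);c=cv2.resize(p[155:215,220:280],(229,229),interpolation=cv2.INTER_CUBIC)
r=np.vstack([b,c,np.zeros((500-458,229,3),np.uint8)])
cv2.imwrite("pics/c10.png",cv2.convertScaleAbs(np.hstack([a,r]),alpha=1.5,beta=10))
# ridge profiles of both cells from the top camera, and scene change elsewhere
T=Cam("top");W=T.cloud(dt)
for side in(1,-1):
    l=(W[...,:2]-o["o"])@o["R"]-[0,side*80.];x=-l[...,1]*side;y=l[...,0]*side;z=W[...,2]-76
    print(side,[(k,np.percentile(z[(abs(x-k)<=2.5)&(abs(y)<7)],75).round(0)) for k in range(-45,40,5) if ((abs(x-k)<=2.5)&(abs(y)<7)).any()])
    m=(abs(x)<36)&(abs(y)<25)&(z>2)&(z<30)&(p.max(2)<70);print("dark y mean",y[m].mean().round(1))
p0=cv2.imread("pics/top0.png")
for nm,(u,v) in dict(thin=(347,182),white=(310,190),yellow=(381,185),green=(466,260),spoon=(417,260),jar=(424,157),funnel=(318,120),mug=(348,285)).items():
    r=np.s_[v-14:v+14,u-14:u+14];print(nm,np.abs(p0[r].astype(int)-p[r]).mean().round(1),end=" ")
E
```

```text
t 36.9 pos [ 443.5 -178.8  159.3] toolx 98.54 tilt [11.21  2.28] q [-26.   7. -20.  53.   7.  56.] F [0.5 0.3 0.1] M [ 0.01  0.22 -0.  ] open 46.6
1 [(-45, np.float64(10.0)), (-40, np.float64(10.0)), (-35, np.float64(9.0)), (-30, np.float64(17.0)), (-25, np.float64(18.0)), (-20, np.float64(17.0)), (-15, np.float64(18.0)), (-10, np.float64(17.0)), (-5, np.float64(18.0)), (0, np.float64(18.0)), (5, np.float64(18.0)), (10, np.float64(17.0)), (15, np.float64(19.0)), (20, np.float64(19.0)), (25, np.float64(22.0)), (30, np.float64(22.0)), (35, np.float64(9.0))]
dark y mean -0.1
-1 [(-45, np.float64(13.0)), (-40, np.float64(8.0)), (-35, np.float64(8.0)), (-30, np.float64(14.0)), (-25, np.float64(17.0)), (-20, np.float64(18.0)), (-15, np.float64(17.0)), (-10, np.float64(17.0)), (-5, np.float64(17.0)), (0, np.float64(17.0)), (5, np.float64(18.0)), (10, np.float64(18.0)), (15, np.float64(18.0)), (20, np.float64(18.0)), (25, np.float64(21.0)), (30, np.float64(23.0)), (35, np.float64(23.0))]
dark y mean -0.1
thin 2.4 white 2.1 yellow 2.2 green 34.6 spoon 31.9 jar 2.3 funnel 2.1 mug 79.5
```

View pics/c10.png

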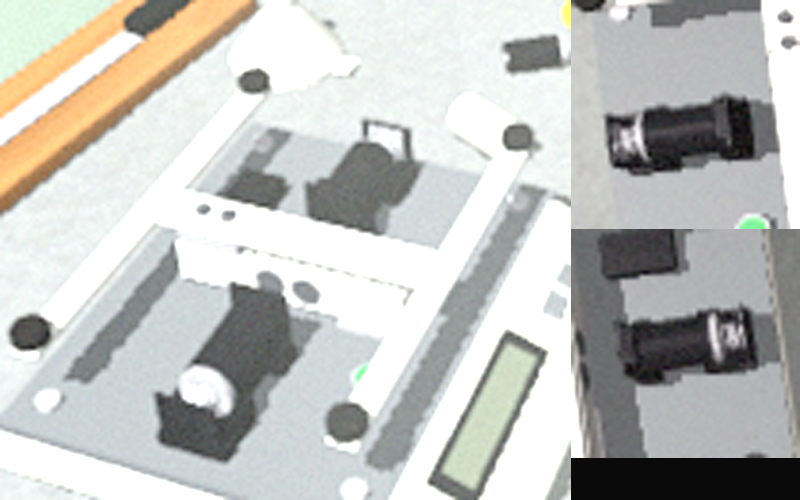

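Run:
```python
from st import *
s0=cv2.imread("pics/side0.png").astype(int);s,_=arm.grab_frame("side")
for nm,(u,v) in dict(green=(413,173),spoon=(402,193),mug=(400,224),bin=(370,154)).items():
    r=np.s_[v-8:v+8,u-12:u+12];print(nm,np.abs(s0[r]-s[r]).mean().round(1),end=" ")
# flat-face x of both cells from top camera, bright pixels above axis
p,d=arm.grab_frame("top");T=Cam("top");from bay import o
for side in(1,-1):
    l=lambda z:None
    v,u=np.mgrid[:400,:640];D=np.stack([(u-T.cx)/T.f,(v-T.cy)/T.f,np.ones_like(u)],-1)@T.R
    W=T.o+D*((90-T.o[2])/D[...,2:3]);q=(W[...,:2]-o["o"])@o["R"]-[0,side*80.]
    x=-q[...,1]*side;y=q[...,0]*side
    g=[np.median(p.max(2)[(abs(x-k)<1.3)&(abs(y)<9)]) for k in range(-40,-18,2)];print(side,g)
```

```text
green 25.5 spoon 33.6 mug 3.5 bin 94.5 1 [np.float64(126.0), np.float64(128.0), np.float64(110.0), np.float64(120.0), np.float64(131.0), np.float64(145.0), np.float64(105.0), np.float64(35.0), np.float64(29.0), np.float64(28.0), np.float64(32.5)]
-1 [np.float64(125.0), np.float64(113.0), np.float64(117.0), np.float64(68.0), np.float64(73.0), np.float64(73.0), np.float64(134.0), np.float64(146.0), np.float64(102.0), np.float64(40.0), np.float64(25.0)]
```

>>> jog_arm(travel=[[0,0,-40],[-30,-36,-10],[-30,-36,-5],[-30,-36,0],[-30,-36,0],[-30,-36,0],[-30,-36,0],[-30,-36,0],[0,0,0],[0,0,0]], yaw=[0,0,0,0,0,0,0,0,0,0], fingers=[-0.1,-0.1,-0.1,-0.1,-0.1,-0.1,-0.1,-0.1,-0.1,-0.1])

```text
time: 38.35
tool_pos: [231.0, -427.2, 161.8]
ee_rot: [[-0.185, 0.963, 0.198], [0.983, 0.179, 0.044], [0.007, 0.202, -0.979]]
wrist_force: [0.2, 1.0, -0.3]
opening: 0.552
```

Run:
```python
from st import *
st()
for n,L in(("top",dict(green=(466,260),spoon=(417,260),mug=(348,285),bin=(475,200),thin=(347,182))),("side",dict(green=(413,173),spoon=(402,193),mug=(400,224),bin=(370,154)))):
    a=cv2.imread(f"pics/{n}0.png");s,_=arm.grab_frame(n)
    print(n,{k:np.abs(a[v-12:v+12,u-12:u+12].astype(int)-s[v-12:v+12,u-12:u+12]).mean().round(1) for k,(u,v) in L.items()})
```

```text
t 38.35 pos [ 231.  -427.2  161.8] toolx 100.64 tilt [11.32  2.51] q [-69.  13. -12.  63.  12.  11.] F [ 0.2  1.  -0.3] M [-0.01  0.26 -0.02] open 46.9
top {'green': np.float64(1.6), 'spoon': np.float64(1.3), 'mug': np.float64(2.1), 'bin': np.float64(1.0), 'thin': np.float64(2.0)}
side {'green': np.float64(2.3), 'spoon': np.float64(2.3), 'mug': np.float64(2.6), 'bin': np.float64(2.0)}
```

Nothing else has moved, and both cells lie level under their lips. Handing in.

```bash
python3 -c "
from cell import arm
print(arm.sign_off())"
```

```text
the job is handed in; nothing more can be done
None
```

Both D cells are in their holders, one in each, with the flat end on the spring and the nub end under the lip at the plus contact. I handed in after about 38 s on the robot clock, with the arm clear of everything.

**How it was done:** I tilted each gripped cell about 28° on the edge of the scale's middle bar. I then pressed it back on the spring, lowered it past the lip and let go.

**Last checks:**
- **Lying level:** depth readings put both cells' tops 17–18 mm above the holder axis along their length (17 expected), and both cells are centred sideways.
- **Slid home:** after release, the left cell's flat end went from about -41 to -33 mm in the side view, which reads about 3 mm off, so about -30 (-30.75 expected). The right cell's flat edge came to about -29 after the same correction.
- **Other items:** image comparison with the first frames shows the thin cell, mug, spoon, bin, jar, funnel and the white, green and yellow look-alikes unmoved.

**What disagreed:**
- The top and side views differed by about 3 mm along the holders.
- The top view put the two sleeve edges about 4 mm unlike each other. Part of that fits a small offset in my scale frame, and a top-camera pixel is about 2.7 mm.
- I could not see nub contact directly; I infer it from the spring having slid both cells home.
- The tool drifted to about 11° off vertical during the pushing, without visible effect on the result.

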